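Put the rework bench back in order: fallen bottles and scrapers

TASK

The solvent bottles on the rework bench have been knocked over: stand every one of them upright in the steel drip tray. Put both scrapers back in the wooden holder, blade first and pushed fully home, the wide one in the wide slot and the narrow one in the narrow slot, with their handles resting on the bench, and leave the multimeter, the solder reel and the parts bin where they are.

Things in the scene. Friction and masses are not known exactly. Their poses are not given: they have to be found in the camera images.
- bottle1: Square white plastic bottle: body 46 x 46 x 70 mm, then a shoulder and a round grey cap 31 mm across; 102 mm tall in all, 0.14 to 0.28 kg, centre of mass about 20 mm above the underside. Origin at the centre of its underside, z axis towards the cap. Three or four of four like ones are there, at first lying on a flat side on the bench, caps roughly towards the robot.
- bottle2: Square white plastic bottle: body 46 x 46 x 70 mm, then a shoulder and a round grey cap 31 mm across; 102 mm tall in all, 0.14 to 0.28 kg, centre of mass about 20 mm above the underside. Origin at the centre of its underside, z axis towards the cap. Three or four of four like ones are there, at first lying on a flat side on the bench, caps roughly towards the robot.
- bottle3: Square white plastic bottle: body 46 x 46 x 70 mm, then a shoulder and a round grey cap 31 mm across; 102 mm tall in all, 0.14 to 0.28 kg, centre of mass about 20 mm above the underside. Origin at the centre of its underside, z axis towards the cap. Three or four of four like ones are there, at first lying on a flat side on the bench, caps roughly towards the robot.
- bottle4: Square white plastic bottle: body 46 x 46 x 70 mm, then a shoulder and a round grey cap 31 mm across; 102 mm tall in all, 0.14 to 0.28 kg, centre of mass about 20 mm above the underside. Origin at the centre of its underside, z axis towards the cap. Three or four of four like ones are there, at first lying on a flat side on the bench, caps roughly towards the robot.
- tray_in (a point): Centre of the inner floor of the square steel drip tray, fixed to the bench: 230 x 230 mm outside, walls 5 mm thick, rim 14 mm above the bench (the floor is 5 mm above it), 220 x 220 mm inside. x and y run along its sides, z up. Room for two by two bottles.
- scraper_wide: The wider of two scrapers lying flat: black handle 100 x 26 x 20 mm (long, wide, thick) and a steel blade 46 mm wide, 3 mm thick, standing out 80 mm from the handle's front at mid-height (8.5 to 11.5 mm above its underside). 0.12 kg, centre of mass 11 to 16 mm ahead of the origin. Origin: centre of the handle's underside; x towards the blade, z up.
- scraper_wide_tip (a point): Middle of the front edge of the wider scraper's blade, 130 mm ahead of the scraper's origin and 10 mm above its underside.
- scraper_narrow: The narrower of two scrapers lying flat: black handle 100 x 26 x 20 mm (long, wide, thick) and a steel blade 30 mm wide, 3 mm thick, standing out 80 mm from the handle's front at mid-height (8.5 to 11.5 mm above its underside). 0.12 kg, centre of mass 11 to 16 mm ahead of the origin. Origin: centre of the handle's underside; x towards the blade, z up.
- scraper_narrow_tip (a point): Middle of the front edge of the narrower scraper's blade, 130 mm ahead of the scraper's origin and 10 mm above its underside.
- holder: Slotted wooden holder, a low block fixed to the bench, 167 mm wide, 87 mm deep, 25 mm high, with two level slots side by side that open towards the robot. Origin on the bench at its front edge, near the middle; x runs level into the slots, y along the front, z up. The wide slot lies on its +y side.
- slot_wide (a point): Centre of the wide slot's mouth (52 mm wide) in the holder's front, 12 mm up. x runs level into it, z up. The gap is 7 to 17 mm above the bench and 75 mm deep to a solid back wall; open on top for its first 25 mm. With the handle lying on the bench, or up to 4 mm above it, the blade is at the right height; home, the blade meets the back wall and the handle stays outside.
- slot_narrow (a point): Centre of the narrow slot's mouth (36 mm wide) in the holder's front, 12 mm up. x runs level into it, z up. The gap is 7 to 17 mm above the bench and 75 mm deep to a solid back wall; open on top for its first 25 mm. With the handle lying on the bench, or up to 4 mm above it, the blade is at the right height; home, the blade meets the back wall and the handle stays outside.
- multimeter: Bystander: yellow multimeter lying on the bench, 78 x 150 x 36 mm. Origin at the centre of its underside.
- solder_spool: Bystander: reel of solder standing on its flange, 56 mm across, 42 mm high. Origin at the centre of its underside.
- parts_bin: Bystander: open blue parts bin, 70 x 90 x 45 mm. Origin at the centre of its underside.
Mind the look-alikes: they are no part of the job. What is shaped like the scraper_narrow but green or turquoise is not meant.

How it is judged:
By the outcome, as a careful person would: the job done as asked, in the order asked, and still so for the second after the job is handed in, with the robot touching nothing.
Of bottle1, bottle2, bottle3, bottle4 only 3 to 4 are there at a start; the rules pass over those that are not, and their reading is None.
At some moment in a run one of bottle1, bottle2, bottle3, bottle4 may be knocked a few centimetres aside while the robot is not near it.
Once in a run the grip may slacken for a moment while it holds something.
It also fails if it takes over 210 s, if anything falls off the work surface, if the arm or the gripper's body presses on something with over 40 N, if the wrist force passes 120 N, or if a joint passes its speed limit or range.

ROBOT

A 6-joint arm with a two-finger parallel gripper is mounted at the origin on the work surface. World frame = base frame: x ahead of the robot, y to its left, z up, the work surface at z = 0. Lengths are in m, angles in rad, forces in N, time in s.
With the tool pointing down it reaches from about 0.35 to 0.975 m from the base axis. Payload 4.9 kg.
Tool frame: the origin (TCP) lies at the very end of the fingers, on their centre line; the grasp point (between the pads) lies 19 mm behind it (ctrl.tcp_to_grasp is the z of the grasp point in the tool frame, in m); z points along the fingers, y is the line along which they close (so a half turn about z gives the same grasp; the last joint's range is limited). The gripper opens to 85 mm and grips with 20 to 120 N. Pads are 22 mm wide; open, the fingers measure 114 mm over their backs; the gripper's body (76 mm by 85 mm) begins 54 mm behind the grasp point. The pads swing forward as they close: fully open they stand 13 mm farther back than shut.
Start: joints at [1.069, 0.053, 1.613, -0, 1.476, -0.119], TCP at [0.233, 0.58, 0.231] pointing down, gripper open.
Joint ranges: [-3.01, 3.01], [-1.01, 2.22], [0.06, 2.58], [-1.02, 4.17], [0.09, 2.62], [-3.14, 3.14]. Speed limits (rad/s): [2.57, 2.57, 3.14, 3.14, 3.14, 3.14].

INTERFACE

Orientations are given as a rotation vector (axis times angle).
In Python, from station import ctrl, eyes, job, nets gives the robot as it stands. The module is installed in compiled form; this text tells all that it offers.
- The arm moves only by the tool jog_arm, never from a script. Its argument "commands" is one flat list of numbers, 7 for each row, row after row: the shift along the tool's x, y, z each as a share of 0.06 m, from -1 to 1, then the turn, a rotation vector about the tool's x, y, z each as a share of 0.1 rad, from -1 to 1, then the finger opening in mm, from 0 to 85.4. In form: [x, y, z, ax, ay, az, grip, x, y, z, ax, ay, az, grip, ...]. A call has 1 to 20 rows; each row shifts and turns the commanded pose from where the row before left it, along the tool's axes as they then stand; what a row does not reach is not made up. A row lasts 1/8 s, in which the tool goes at most 62.5 mm and 10.7 degrees, less where a joint would pass 70% of its speed; a pose out of reach is approached as far as the arm can. A call with a number of a shift or a turn outside -1 to 1 is refused whole. A call with a gripper value outside its range is refused whole. The fingers move at their own pace and stop on an object; "newtons" is the grip in N (left out, the last holds). Time passes only in rows, so rows that do not move let the fingers close. It gives the time, the measured TCP pose, the force, the opening and the grip force at its end, in the units of the state.
- ctrl.get_obs(): the state, without advancing time (a new reading comes with each control period).
- eyes.get_image(name): name is "scene" or "top" or "wrist"; returns a dict with "image" (480x640x3 uint8, red, green, blue), "z_map" (480x640 float32, m along the optical axis (not along the pixel's ray), 0 where there is no reading), "K" (3x3 intrinsics, pixels), "cam_to_world" (4x4, takes a point from camera to world coordinates). Camera axes: x right, y up, looking along -z (the intrinsics and any distortion apply to the point x, -y, -z); pixel columns grow to the right and rows downward; lengths in m; the calibration is good to about 2 mm. The wrist camera is an equidistant fisheye: a pixel r from the principal point sees the ray r / f radians off the axis. A picture is of the moment at which its call begins.
- job.finish_job(): hands the job in; it is judged then, once.
Trained networks look in the newest picture that a camera, given by its name, has taken for a name from the list of things; names that differ only in an ending like _2 or _b are one class to them, and where a whole thing is asked for, a point or a joint stands for the part that bears it (a point fixed in the world has none). Each returns a list of dicts, best first, with "p" (0 to 1); they miss things now and then, are a little off and sometimes report something else, mostly with a low value. They report only what shows in the picture. A call takes as long as a camera call. They do not tell look-alikes from the thing itself.
- nets.silhouettes(camera, name): "mask" (480x640 bool, what is visible of it) and "bbox" ([left, top, right, bottom] in pixels, round what is visible of it).
The state is a dict: "t": time; "q": joint angles; "dq": joint speeds; "effort": joint torques, N m; "tool_pos": TCP position; "tool_rot": TCP orientation; "contact_force": force on the tool from outside, world axes, zero at the start; "wrist_torque": the same for the moment, N m; "opening": finger opening in m; "grip_force": force on a finger pad.
Only numpy, scipy, OpenCV 4.12 (cv2) and the standard library are available. Lean on these libraries where they do the work, as an engineer would, in place of code of your own. Each camera call takes 0.05 s, during which the arm holds its last target. There are 200 camera calls.

## Working session

There is one attempt and no reset: what is moved stays moved. The work goes in short steps, Python scripts to look and compute and a tool call to move; the robot and the scene stay as the last step left them, time stands still between calls to the robot, and variables do not carry over. Pictures are saved under pics/ and viewed, at most 14 in all, crops included, and the job is handed in when it is done.

Besides the shell and the picture viewer there is one more tool, called after "Call:" as name(argument=value, ...), one argument or row to a line, values as JSON. jog_arm: Moves the arm, as the interface text tells. Shift numbers are shares of 0.06 m and turn numbers shares of 0.1 rad, none past 1 either way. Its arguments: {"type":"object","properties":{"commands":{"type":"array","items":{"type":"number"}},"newtons":{"type":"number"}},"required":["commands"]}

```bash
mkdir -p pics; cat > h.py <<'E'
import numpy as np, cv2
from scipy.spatial.transform import Rotation as R
from station import ctrl, eyes, job, nets
def cloud(im):
    z=im["z_map"];K=im["K"];v,u=np.mgrid[:480,:640]
    x=(u-K[0,2])/K[0,0]*z;y=(v-K[1,2])/K[1,1]*z
    P=np.stack([x,-y,-z,np.ones_like(z)],-1)@im["cam_to_world"].T
    P=P[...,:3].copy();P[z==0]=np.nan
    return P
def save(n,img): cv2.imwrite("pics/"+n,cv2.cvtColor(img,cv2.COLOR_RGB2BGR))
E
python3 - <<'E'
from h import *
for c in ["top","scene"]:
    im=eyes.get_image(c);save(c+"0.png",im["image"])
    print(c,im["K"].round(1).tolist(),im["cam_to_world"].round(3).tolist())
    P=cloud(im)
    for n in ["bottle1","scraper_wide","scraper_narrow","holder","tray_in","multimeter","solder_spool","parts_bin"]:
        for d in nets.silhouettes(c,n)[:6]:
            p=P[d["mask"]]; print(n,round(d["p"],2),d["bbox"],np.nanmedian(p,0).round(3) if len(p) else None)
o=ctrl.get_obs();print(o,ctrl.tcp_to_grasp)
E
```

```text
top [[597.1, 0.0, 322.9], [0.0, 597.1, 234.6], [0.0, 0.0, 1.0]] [[-0.025, 0.988, -0.155, 0.237], [-0.999, -0.029, -0.022, -0.078], [-0.026, 0.154, 0.988, 1.598], [0.0, 0.0, 0.0, 1.0]]
bottle1 0.95 [241.6, 170.9, 261.0, 212.1] [0.611 0.142 0.044]
bottle1 0.68 [321.4, 161.7, 334.6, 203.3] [ 0.625 -0.065  0.044]
bottle1 0.68 [278.6, 163.0, 300.5, 206.3] [0.624 0.046 0.043]
bottle1 0.57 [356.1, 167.7, 374.1, 213.5] [ 0.604 -0.159  0.043]
scraper_wide 0.79 [279.8, 240.4, 347.6, 267.9] [ 0.436 -0.029  0.014]
scraper_narrow 0.91 [394.9, 297.7, 439.4, 354.7] [ 0.229 -0.278  0.015]
scraper_narrow 0.8 [478.5, 226.3, 497.4, 293.2] [ 0.405 -0.475  0.015]
scraper_narrow 0.59 [185.4, 314.3, 230.3, 372.2] [0.209 0.273 0.016]
holder 0.88 [390.3, 158.0, 462.7, 210.0] [ 0.61  -0.326  0.023]
holder 0.54 [245.2, 171.6, 263.3, 211.4] [0.609 0.142 0.044]
tray_in 0.64 [127.7, 177.2, 230.9, 281.1] [0.515 0.351 0.005]
multimeter 0.58 [266.8, 116.6, 323.0, 150.1] [0.769 0.025 0.036]
solder_spool 0.64 [347.7, 117.0, 367.8, 141.4] [ 0.774 -0.141  0.04 ]
solder_spool 0.25 [266.3, 223.4, 336.9, 235.0] [0.504 0.01
[... 1494 characters left out ...]
] [0.749 0.204 0.014]
{'t': 0.9, 'q': array([ 1.06898143e+00,  5.26666021e-02,  1.61290207e+00,  3.12590861e-05,
        1.47599840e+00, -1.18995117e-01]), 'dq': array([ 0.00038682,  0.00123942,  0.00081185,  0.00073208,  0.00037828,
       -0.00171468]), 'effort': array([ 1.61329876e-04, -3.93675900e+01, -3.70470321e+01, -2.67560008e-04,
        4.11508663e-04,  1.70593421e-05]), 'tool_pos': array([0.23344097, 0.57974809, 0.23132306]), 'tool_rot': array([-5.97667136e-01, -3.08419541e+00, -5.31964639e-05]), 'contact_force': array([-0.80002409, -0.21404111, -0.0393953 ]), 'wrist_torque': array([ 0.05142596, -0.02807973, -0.01777777]), 'grip_force': 0.0, 'opening': 0.08548718107182283} -0.0187
```

View pics/top0.png

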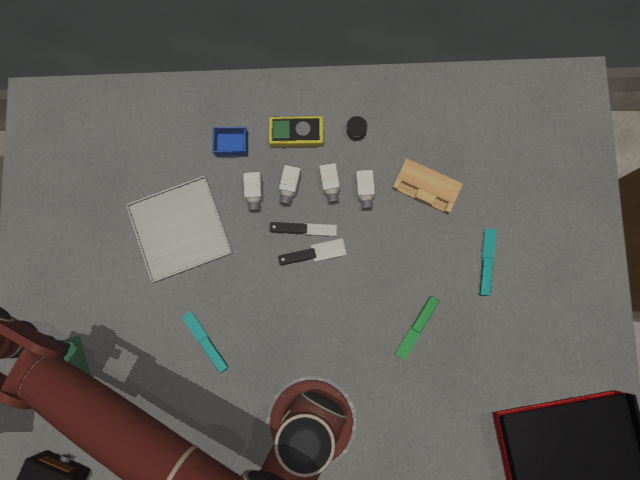

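```bash
python3 - <<'E'
import cv2
a=cv2.imread("pics/top0.png")
cv2.imwrite("pics/crop1.png",cv2.resize(a[150:390,170:510],(782,552),interpolation=cv2.INTER_CUBIC))
E
```

```text
(no output)
```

View pics/crop1.png

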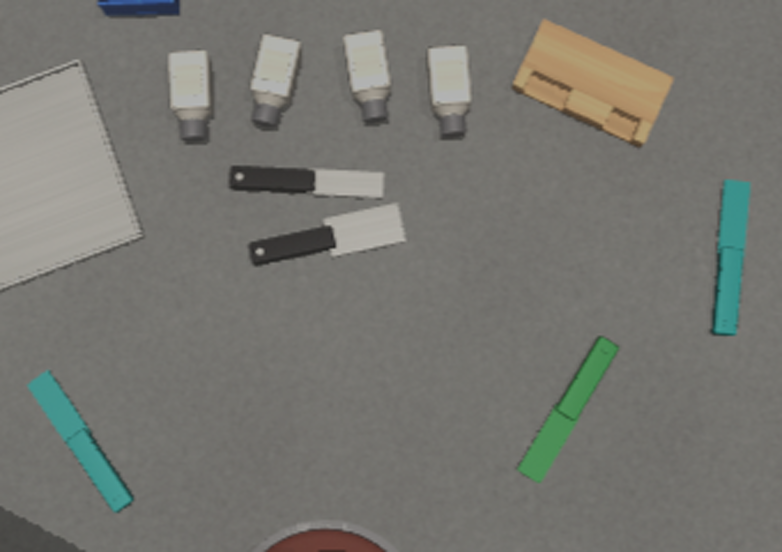

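View pics/scene0.png

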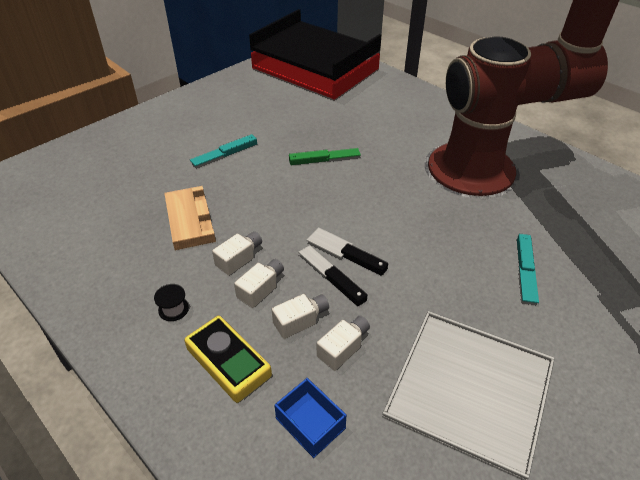

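Top picture:
- Bottles: (252,190), (289,185), (330,182) and (366,188).
- Black scrapers: narrow at (303,229), wide at (312,251). The green one at (417,327) and the turquoise ones at (488,262) and (205,342) are look-alikes. The crop shows that only the black-handled ones with steel blades fit the description.
- Tray at (179,229), holder at (427,186).

Bottle plan: grip each one at a 45° forward tilt, spin the tool 180° about its axis, which stands the bottle upright, and set it down.

```bash
cat >> h.py <<'E'
def rect(p):
    (cx,cy),(w,h),a=cv2.minAreaRect((p[:,:2]*1000).astype(np.float32))
    a=np.radians(a)
    if w<h: w,h,a=h,w,a+np.pi/2
    return np.array([cx,cy,w,h]),(a+np.pi/2)%np.pi-np.pi/2   # centre mm, long side, short, angle of long side
def clean(m): return cv2.erode(m.astype(np.uint8),np.ones((2,2)))>0
def bottles(cams=("top","scene"),zr=(.041,.052)):
    for c in cams:
        im=eyes.get_image(c);P=cloud(im)
        z=P[...,2];inr=(P[...,0]>.35)&(P[...,0]<.85)&(abs(P[...,1])<.6)
        n,l=cv2.connectedComponents(((z>zr[0])&(z<zr[1])&inr).astype(np.uint8),connectivity=4)
        for i in range(1,n):
            m=l==i
            if m.sum()<60: continue
            r,a=rect(P[m]);print(c,m.sum(),r.round(1),"deg",np.degrees(a).round(1),np.nanmedian(P[m][:,2]).round(3))
def plan(*goals):
    """goals: (pos,rotmat,rows[,grip]); prints rows from the current pose"""
    o=ctrl.get_obs();p=o["tool_pos"].copy();r=R.from_rotvec(o["tool_rot"])
    for g in goals:
        gp,gr,n=np.array(g[0]),R.from_matrix(g[1]),g[2]
        for k in range(n):
            f=1/(n-k)
            t=np.round(r.inv().apply((gp-p)*f)/.06,2);w=np.round((r.inv()*gr).as_rotvec()*f/.1,2)
            p=p+r.apply(t*.06);r=r*R.from_rotvec(w*.1)
            print(",".join("%g"%x for x in [*t,*w,g[3]]),("  !!" if max(abs(t).max(),abs(w).max())>1 else ""))
        print("--",p.round(4))
def tool(az,tilt,s=1):
    """z points down, tilted from vertical by tilt towards azimuth az; y horizontal"""
    h=np.array([np.cos(az),np.sin(az),0]);z=np.sin(tilt)*h-np.cos(tilt)*np.array([0,0,1.]);z/=np.linalg.norm(z)
    y=s*np.array([-h[1],h[0],0]);return np.stack([np.cross(y,z),y,z],1)
E
python3 - <<'E'
from h import *
bottles()
for c in ["top","scene"]:
    im=eyes.get_image(c);P=cloud(im);z=P[...,2]
    for n,i,lo,hi in [("scraper_wide",0,.0165,.024),("holder",0,.021,.03)]:
        d=nets.silhouettes(c,n)[i];m=cv2.dilate(d["mask"].astype(np.uint8),np.ones((5,5)))>0
        r,a=rect(P[m&(z>lo)&(z<hi)]);print(c,n,r.round(1),np.degrees(a).round(1))
    d=nets.silhouettes(c,"tray_in")[0];m=cv2.dilate(d["mask"].astype(np.uint8),np.ones((9,9)))>0
    r,a=rect(P[m&(z>.009)&(z<.02)]);print(c,"rim",r.round(1),np.degrees(a).round(1))
    m=(P[...,0]>.42)&(P[...,0]<.55)&(P[...,1]>-.15)&(P[...,1]<.15)
    k,l=cv2.connectedComponents((m&(z>.0155)&(z<.024)).astype(np.uint8),connectivity=4)
    for i in range(1,k):
        if (l==i).sum()>80: r,a=rect(P[l==i]);print(c,"handle",r.round(1),np.degrees(a).round(1))
E
```

```text
top 144 [ 777.7 -142.2   54.    47.4] deg -59.5 0.044
top 131 [775.1   5.   41.2  39.4] deg 42.6 0.045
top 386 [634.1 -64.3  77.6  45.8] deg 7.8 0.046
top 381 [632.1  43.7  79.4  45.8] deg -13.5 0.046
top 377 [ 616.2 -159.    74.2   45.5] deg 2.9 0.046
top 370 [621.4 143.6  73.   45.7] deg 0.5 0.046
scene 604 [ 618.  -158.4   75.3   47.8] deg 3.1 0.046
scene 691 [638.7 -62.9  75.5  46.7] deg 7.8 0.046
scene 452 [ 779.4 -141.1   54.6   54.5] deg -31.3 0.043
scene 809 [636.8  44.7  74.1  47.4] deg -13.3 0.046
scene 926 [623.2 145.1  74.5  45.7] deg 2.2 0.046
scene 383 [776.6   5.6  40.8  39.1] deg 51.7 0.044
scene 582 [752.5 205.5  91.7  71. ] deg 88.7 0.045
top scraper_wide [435.3  -9.  176.1  41.7] -79.5
top holder [ 611.1 -327.5  166.9   89.2] 63.0
top rim [519.8 347.4 252.4 239.8] 18.4
top handle [508.8  69.9  60.9  26. ] 84.7
top handle [505.7  22.8  43.   25.5] 87.2
top handle [430.2  26.5  97.9  25.9] -81.0
scene scraper_wide [433.5  25.1 112.   36.7] -74.2
scene holder [ 612.9 -326.7  172.8   86.7] 63.0
scene rim [516.9 349.9 233.8 230.5] 18.9
scene handle [432.   30.4 101.4  27. ] -81.9
scene handle [509.4  52.2  99.6  28.6] 84.1
```

```bash
cat >> h.py <<'E'
T=np.pi/4
def bpose(cx,cy,deg,s=1,z=.024,back=.008,tilt=T):
    """rect centre of lying bottle (mm) -> TCP pos, rot"""
    a=np.radians(deg);M=tool(a,tilt,s);h=np.array([np.cos(a),np.sin(a),0])
    return np.array([cx/1000,cy/1000,z])-back*h+.0187*M[:,2],M
U=np.radians(18.6)
def cell(iu,iv,s,zc=.05,az=U):
    u=np.array([np.cos(U),np.sin(U),0]);v=np.array([-u[1],u[0],0]);M=tool(az,T,s)
    return np.array([.5175,.3495,zc])+.053*(iu*u+iv*v)+.0187*M[:,2],M
up=lambda p,z:np.array([p[0],p[1],z])
E
python3 - <<'E'
from h import *
p,M=bpose(623,144.5,1.5)
plan((up(p,.19),M,14,85),(p,M,6,85))
E
```

```text
-0.63,-0.3,0.05,-0.11,-0.55,-0.28,85 
-0.62,-0.32,0.08,-0.11,-0.55,-0.28,85 
-0.6,-0.34,0.11,-0.12,-0.55,-0.28,85 
-0.59,-0.36,0.14,-0.11,-0.55,-0.28,85 
-0.57,-0.38,0.17,-0.11,-0.55,-0.28,85 
-0.55,-0.4,0.19,-0.12,-0.56,-0.27,85 
-0.52,-0.41,0.22,-0.11,-0.55,-0.28,85 
-0.5,-0.43,0.24,-0.12,-0.56,-0.27,85 
-0.47,-0.44,0.26,-0.11,-0.55,-0.28,85 
-0.45,-0.46,0.28,-0.12,-0.56,-0.27,85 
-0.42,-0.48,0.3,-0.11,-0.55,-0.28,85 
-0.38,-0.49,0.32,-0.12,-0.56,-0.27,85 
-0.35,-0.5,0.33,-0.11,-0.55,-0.28,85 
-0.32,-0.52,0.35,-0.12,-0.55,-0.27,85 
-- [0.6281 0.1448 0.1898]
0.35,-0,0.35,0,-0,-0,85 
0.35,-0,0.35,0,-0,-0,85 
0.35,-0,0.35,0,-0,-0,85 
0.35,-0,0.35,0,-0,-0,85 
0.35,-0,0.36,0,-0,-0,85 
0.36,-0,0.35,0,-0,-0,85 
-- [0.628  0.1448 0.0107]
```

Call:
jog_arm(
  commands=[-0.63, -0.3, 0.05, -0.11, -0.55, -0.28, 85, -0.62, -0.32, 0.08, -0.11, -0.55, -0.28, 85, -0.6, -0.34, 0.11, -0.12, -0.55, -0.28, 85, -0.59, -0.36, 0.14, -0.11, -0.55, -0.28, 85, -0.57, -0.38, 0.17, -0.11, -0.55, -0.28, 85, -0.55, -0.4, 0.19, -0.12, -0.56, -0.27, 85, -0.52, -0.41, 0.22, -0.11, -0.55, -0.28, 85, -0.5, -0.43, 0.24, -0.12, -0.56, -0.27, 85, -0.47, -0.44, 0.26, -0.11, -0.55, -0.28, 85, -0.45, -0.46, 0.28, -0.12, -0.56, -0.27, 85, -0.42, -0.48, 0.3, -0.11, -0.55, -0.28, 85, -0.38, -0.49, 0.32, -0.12, -0.56, -0.27, 85, -0.35, -0.5, 0.33, -0.11, -0.55, -0.28, 85, -0.32, -0.52, 0.35, -0.12, -0.55, -0.27, 85, 0, 0, 0, 0, 0, 0, 85, 0, 0, 0, 0, 0, 0, 85],
)

```text
t: 3.4
tool_pos: [0.628, 0.1448, 0.1899]
tool_rot: [-0.03, 2.357, 0.013]
contact_force: [0.3, -0.0, 0.1]
opening: 0.0854
grip_force: 0.0
```

```bash
python3 - <<'E'
from h import *
o=ctrl.get_obs();print(o["tool_pos"],o["q"].round(3),R.from_rotvec(o["tool_rot"]).as_matrix().round(3).tolist())
bottles(("scene",))
p,M=bpose(623,144.5,1.5)
plan((p,M,6,85))
im=eyes.get_image("scene");save("s1.png",im["image"])
E
```

```text
[0.62800794 0.14481613 0.18989116] [ 0.149 -0.267  2.12  -0.176  0.515 -1.329] [[-0.707, -0.026, 0.706], [-0.018, 1.0, 0.019], [-0.707, 0.001, -0.708]]
scene 600 [ 617.6 -159.1   76.2   49.3] deg 2.9 0.046
scene 705 [638.6 -62.8  74.9  46.5] deg 7.7 0.046
scene 442 [ 779.4 -141.4   54.9   54.8] deg 74.8 0.043
scene 812 [636.4  44.6  74.3  47.6] deg -14.6 0.046
scene 933 [622.8 144.5  76.4  46.7] deg 1.6 0.046
scene 381 [776.2   5.3  41.3  38.8] deg 53.3 0.044
scene 599 [752.5 205.6  92.3  71.3] deg 89.2 0.045
0.35,-0,0.35,0,-0,-0,85 
0.35,-0,0.35,0,-0,-0,85 
0.35,-0,0.35,0,-0,-0,85 
0.35,-0,0.36,0,-0,-0,85 
0.36,-0.01,0.35,0,-0,-0,85 
0.35,-0,0.36,0.01,-0,-0,85 
-- [0.6284 0.1449 0.0107]
```

View pics/s1.png

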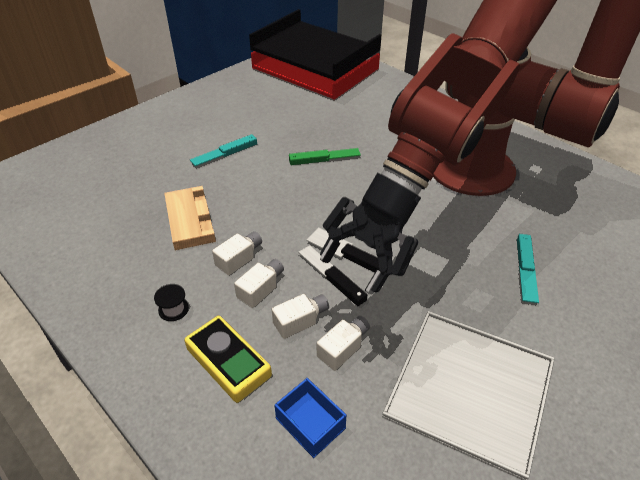

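The gripper is over bottle A at image (380,220), tilted at 45° and open. The bench is otherwise unchanged. Next I lower and close.

Call:
jog_arm(
  commands=[0.35, 0, 0.35, 0, 0, 0, 85, 0.35, 0, 0.35, 0, 0, 0, 85, 0.35, 0, 0.35, 0, 0, 0, 85, 0.35, 0, 0.36, 0, 0, 0, 85, 0.36, -0.01, 0.35, 0, 0, 0, 85, 0.35, 0, 0.36, 0, 0, 0, 85, 0, 0, 0, 0, 0, 0, 85, 0, 0, 0, 0, 0, 0, 30, 0, 0, 0, 0, 0, 0, 30, 0, 0, 0, 0, 0, 0, 30, 0, 0, 0, 0, 0, 0, 30, 0, 0, 0, 0, 0, 0, 30],
  newtons=60,
)

```text
t: 5.0
tool_pos: [0.6299, 0.1447, 0.0128]
tool_rot: [-0.031, 2.352, 0.014]
contact_force: [-4.3, 0.4, 7.2]
opening: 0.0456
grip_force: 62.2
```

```bash
python3 - <<'E'
from h import *
o=ctrl.get_obs();p=o["tool_pos"];print(o["q"].round(3))
c,Mc=cell(1,1,-1)
M=tool(np.radians(1.5),T,1);print(p,c)
plan((up(p,.2),M,5,30))
E
```

```text
[ 0.148  0.067  2.173 -0.637  0.143 -0.852]
[0.62992947 0.14466734 0.01282353] [0.56335913 0.42085414 0.0367771 ]
-0.44,0,-0.44,0,0.01,-0,30 
-0.44,0,-0.44,0,0.01,-0,30 
-0.44,0,-0.44,0,0.01,-0,30 
-0.44,0,-0.44,0,0,-0,30 
-0.45,0,-0.44,0.01,0.01,-0,30 
-- [0.63   0.1445 0.1999]
```

Call:
jog_arm(
  commands=[-0.44, 0, -0.44, 0, 0, 0, 30, -0.44, 0, -0.44, 0, 0, 0, 30, -0.44, 0, -0.44, 0, 0, 0, 30, -0.44, 0, -0.44, 0, 0, 0, 30, -0.44, 0, -0.44, 0, 0, 0, 30, 0, 0, 0, 0, 0, 0, 30],
)

```text
t: 5.75
tool_pos: [0.6302, 0.1445, 0.2018]
tool_rot: [-0.03, 2.349, 0.015]
contact_force: [-0.6, 0.8, -2.3]
opening: 0.0451
grip_force: 62.7
```

```bash
cat >> h.py <<'E'
def carry(c,Mc,sgn,z=.22,n=18):
    p=ctrl.get_obs()["tool_pos"]
    Mh=Mc@R.from_rotvec([0,0,-sgn*np.pi/2]).as_matrix()
    plan((up((p+c)/2,z),Mh,n,30),(up(c,z),Mc,n,30))
E
python3 - <<'E'
from h import *
o=ctrl.get_obs();print(o["tool_pos"],o["opening"],o["grip_force"],o["q"].round(2))
c,Mc=cell(1,1,-1);carry(c,Mc,1)
E
```

```text
[0.63018726 0.1444918  0.20184471] 0.04509541792103945 62.71450638771057 [ 0.15 -0.28  2.11 -0.17  0.53 -1.34]
0.01,0.13,-0.03,-0.09,0.09,0.75,30 
0.02,0.13,-0.03,-0.09,0.09,0.75,30 
0.03,0.13,-0.03,-0.09,0.09,0.75,30 
0.04,0.12,-0.03,-0.09,0.09,0.75,30 
0.05,0.12,-0.03,-0.09,0.09,0.75,30 
0.05,0.12,-0.02,-0.08,0.09,0.75,30 
0.06,0.11,-0.02,-0.09,0.09,0.75,30 
0.07,0.11,-0.02,-0.08,0.09,0.75,30 
0.08,0.1,-0.02,-0.08,0.09,0.75,30 
0.09,0.1,-0.02,-0.09,0.09,0.75,30 
0.1,0.09,-0.02,-0.08,0.09,0.75,30 
0.1,0.08,-0.01,-0.09,0.09,0.75,30 
0.11,0.08,-0.01,-0.08,0.09,0.76,30 
0.11,0.07,-0.01,-0.08,0.1,0.75,30 
0.12,0.06,-0.01,-0.09,0.09,0.76,30 
0.12,0.05,-0.01,-0.08,0.1,0.75,30 
0.13,0.04,-0.01,-0.09,0.09,0.76,30 
0.13,0.02,-0.01,-0.08,0.1,0.75,30 
-- [0.5964 0.2826 0.22  ]
0.13,0.01,0.01,-0,0,0.87,30 
0.13,-0,0.01,-0,0,0.87,30 
0.13,-0.01,0.01,-0,0,0.87,30 
0.13,-0.03,0.01,-0,0,0.87,30 
0.13,-0.04,0.01,-0,0,0.87,30 
0.12,-0.05,0.01,-0,0,0.87,30 
0.12,-0.06,0.01,-0,0,0.87,30 
0.11,-0.07,0.01,-0,0,0.87,30 
0.11,-0.08,0.01,-0,0,0.88,30 
0.1,-0.09,0.01,-0,0,0.87,30 
0.09,-0.09,0.01,-0,0,0.88,30 
0.08,-0.1,0.01,-0,0,0.87,30 
0.07,-0.11,0.01,-0,0,0.88,30 
0.06,-0.11,0,-0,0,0.87,30 
0.05,-0.12,0.01,-0,0,0.88,30 
0.05,-0.13,0,-0,0,0.87,30 
0.03,-0.13,0.01,-0,0,0.88,30 
0.02,-0.12,0,-0,0,0.87,30 
-- [0.5633 0.4205 0.22  ]
```

Call:
jog_arm(
  commands=[0.01, 0.13, -0.03, -0.09, 0.09, 0.75, 30, 0.02, 0.13, -0.03, -0.09, 0.09, 0.75, 30, 0.03, 0.13, -0.03, -0.09, 0.09, 0.75, 30, 0.04, 0.12, -0.03, -0.09, 0.09, 0.75, 30, 0.05, 0.12, -0.03, -0.09, 0.09, 0.75, 30, 0.05, 0.12, -0.02, -0.08, 0.09, 0.75, 30, 0.06, 0.11, -0.02, -0.09, 0.09, 0.75, 30, 0.07, 0.11, -0.02, -0.08, 0.09, 0.75, 30, 0.08, 0.1, -0.02, -0.08, 0.09, 0.75, 30, 0.09, 0.1, -0.02, -0.09, 0.09, 0.75, 30, 0.1, 0.09, -0.02, -0.08, 0.09, 0.75, 30, 0.1, 0.08, -0.01, -0.09, 0.09, 0.75, 30, 0.11, 0.08, -0.01, -0.08, 0.09, 0.76, 30, 0.11, 0.07, -0.01, -0.08, 0.1, 0.75, 30, 0.12, 0.06, -0.01, -0.09, 0.09, 0.76, 30, 0.12, 0.05, -0.01, -0.08, 0.1, 0.75, 30, 0.13, 0.04, -0.01, -0.09, 0.09, 0.76, 30, 0.13, 0.02, -0.01, -0.08, 0.1, 0.75, 30],
)

```text
t: 8.0
tool_pos: [0.5932, 0.2819, 0.2108]
tool_rot: [1.499, 2.08, 0.847]
contact_force: [-0.2, 0.7, -2.1]
opening: 0.0456
grip_force: 62.5
```

Call:
jog_arm(
  commands=[0.13, 0.01, 0.01, 0, 0, 0.87, 30, 0.13, 0, 0.01, 0, 0, 0.87, 30, 0.13, -0.01, 0.01, 0, 0, 0.87, 30, 0.13, -0.03, 0.01, 0, 0, 0.87, 30, 0.13, -0.04, 0.01, 0, 0, 0.87, 30, 0.12, -0.05, 0.01, 0, 0, 0.87, 30, 0.12, -0.06, 0.01, 0, 0, 0.87, 30, 0.11, -0.07, 0.01, 0, 0, 0.87, 30, 0.11, -0.08, 0.01, 0, 0, 0.88, 30, 0.1, -0.09, 0.01, 0, 0, 0.87, 30, 0.09, -0.09, 0.01, 0, 0, 0.88, 30, 0.08, -0.1, 0.01, 0, 0, 0.87, 30, 0.07, -0.11, 0.01, 0, 0, 0.88, 30, 0.06, -0.11, 0, 0, 0, 0.87, 30, 0.05, -0.12, 0.01, 0, 0, 0.88, 30, 0.05, -0.13, 0, 0, 0, 0.87, 30, 0.03, -0.13, 0.01, 0, 0, 0.88, 30, 0.02, -0.12, 0, 0, 0, 0.87, 30, 0, 0, 0, 0, 0, 0, 30],
)

```text
t: 10.38
tool_pos: [0.5604, 0.4198, 0.2113]
tool_rot: [-2.766, -0.455, -1.125]
contact_force: [0.1, 0.6, -3.1]
opening: 0.0452
grip_force: 62.4
```

```bash
python3 - <<'E'
from h import *
o=ctrl.get_obs();print(o["tool_pos"],o["opening"],o["grip_force"],o["q"].round(2))
im=eyes.get_image("scene");save("s2.png",im["image"]);P=cloud(im)
# points of the held bottle
m=nets.silhouettes("scene","bottle1")
for d in m:
    q=P[d["mask"]];print(round(d["p"],2),d["bbox"],np.nanmin(q,0).round(3),np.nanmax(q,0).round(3))
c,Mc=cell(1,1,-1)
plan((c,Mc,5,30))
E
```

```text
[0.56044101 0.41976852 0.21127103] 0.045210847177150904 62.440842390060425 [ 0.62 -0.12  1.95 -0.37  0.59  2.09]
0.73 [270.5, 291.9, 329.7, 340.5] [ 0.555 -0.005 -0.003] [0.678 0.074 0.05 ]
0.72 [505.1, 311.1, 558.0, 386.6] [ 0.274  0.346 -0.002] [0.58  0.446 0.286]
0.68 [232.0, 259.3, 283.7, 308.6] [ 0.554 -0.123 -0.001] [ 0.678 -0.035  0.05 ]
-0.4,-0,0.42,-0,0.02,0,30 
-0.4,-0,0.43,-0,0.02,0,30 
-0.41,-0,0.42,-0,0.02,0,30 
-0.41,-0.01,0.42,-0,0.03,0.01,30 
-0.4,-0,0.43,-0,0.02,0,30 
-- [0.5637 0.421  0.0368]
```

View pics/s2.png

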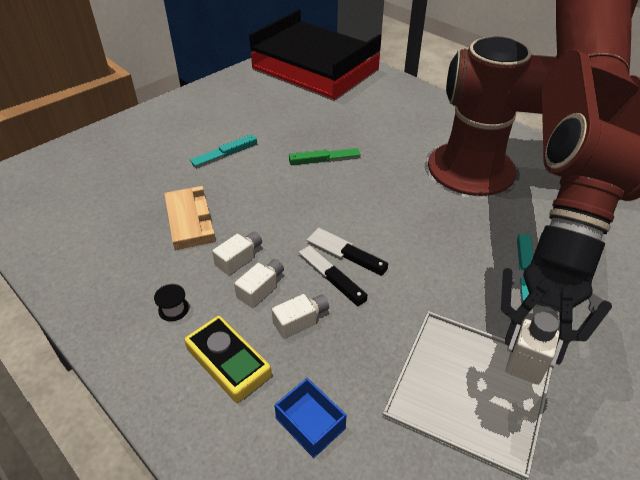

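The bottle is held upright over the tray at (535,345). Next I lower and release it.

Call:
jog_arm(
  commands=[-0.4, 0, 0.42, 0, 0.02, 0, 30, -0.4, 0, 0.43, 0, 0.02, 0, 30, -0.41, 0, 0.42, 0, 0.02, 0, 30, -0.41, -0.01, 0.42, 0, 0.03, 0, 30, -0.4, 0, 0.43, 0, 0.02, 0, 30, -0.02, 0, 0.02, 0, 0, 0, 30, 0, 0, 0, 0, 0, 0, 30],
)

```text
t: 11.35
tool_pos: [0.565, 0.4218, 0.0379]
tool_rot: [-2.755, -0.451, -1.145]
contact_force: [0.2, -0.1, -2.5]
opening: 0.0454
grip_force: 62.8
```

Call:
jog_arm(
  commands=[0, 0, 0, 0, 0, 0, 85, 0, 0, 0, 0, 0, 0, 85, 0, 0, 0, 0, 0, 0, 85, 0, 0, 0, 0, 0, 0, 85, 0, 0, -0.4, 0, 0, 0, 85, 0, 0, -0.6, 0, 0, 0, 85, 0.3, 0, -0.8, 0, 0, 0, 85, 0.4, 0, -0.8, 0, 0, 0, 85, 0.4, 0, -0.8, 0, 0, 0, 85],
)

```text
t: 12.48
tool_pos: [0.471, 0.3903, 0.2299]
tool_rot: [-2.753, -0.451, -1.145]
contact_force: [0.4, 0.6, -0.2]
opening: 0.0849
grip_force: 0.0
```

```bash
cat >> h.py <<'E'
def tray(c="scene"):
    im=eyes.get_image(c);P=cloud(im)
    m=(P[...,2]>.09)&(P[...,2]<.113)&(np.hypot(P[...,0]-.5175,P[...,1]-.3495)<.14)
    k,l=cv2.connectedComponents(m.astype(np.uint8))
    for i in range(1,k):
        if (l==i).sum()>30: print("cap",(l==i).sum(),P[l==i].mean(0).round(3),P[l==i].max(0).round(3))
E
python3 - <<'E'
from h import *
o=ctrl.get_obs();print(o["tool_pos"],o["q"].round(2))
tray();bottles(("scene",))
E
```

```text
[0.471034   0.39032725 0.22993313] [ 0.68 -0.37  2.13 -0.41  0.67  2.16]
cap 452 [0.559 0.421 0.104] [0.572 0.435 0.11 ]
scene 604 [ 618.3 -158.1   74.9   48.6] deg 0.9 0.046
scene 705 [638.9 -62.5  76.   47.9] deg 8.0 0.046
scene 445 [ 779.3 -142.2   54.7   53.2] deg -15.3 0.043
scene 815 [635.3  44.5  76.3  48.8] deg -15.1 0.046
scene 377 [776.3   5.1  40.8  38.5] deg -82.5 0.044
scene 602 [752.5 205.9  91.   71.5] deg 89.3 0.044
scene 122 [575.8 426.2  46.2  11. ] deg -78.9 0.046
```

Bottle A stands in the tray. Bottle B is next.

```bash
python3 - <<'E'
from h import *
p,M=bpose(636,44.6,-14,s=-1)
plan((up(p,.19),M,13,85),(p,M,6,85))
E
```

```text
-0,0.49,0.08,-0.32,-0.01,0.3,85 
0.01,0.49,0.1,-0.32,-0.01,0.3,85 
0.03,0.49,0.12,-0.32,-0.01,0.31,85 
0.04,0.48,0.13,-0.32,-0.01,0.3,85 
0.06,0.48,0.15,-0.32,-0.01,0.31,85 
0.07,0.47,0.16,-0.31,-0.01,0.3,85 
0.09,0.46,0.18,-0.32,-0.01,0.31,85 
0.1,0.45,0.19,-0.31,-0.01,0.3,85 
0.12,0.44,0.2,-0.32,-0.02,0.3,85 
0.13,0.43,0.22,-0.31,-0.01,0.31,85 
0.14,0.42,0.23,-0.32,-0.02,0.31,85 
0.15,0.41,0.24,-0.31,-0.01,0.3,85 
0.17,0.4,0.26,-0.32,-0.02,0.31,85 
-- [0.6411 0.0434 0.19  ]
-0.35,0,0.35,0,0,-0,85 
-0.35,0,0.35,0,0,-0,85 
-0.35,0,0.35,0,0,-0,85 
-0.35,0,0.35,0,0,-0,85 
-0.36,0,0.36,0,0,-0,85 
-0.35,0,0.35,0,0,-0,85 
-- [0.6411 0.0434 0.0109]
```

Call:
jog_arm(
  commands=[0, 0.49, 0.08, -0.32, -0.01, 0.3, 85, 0.01, 0.49, 0.1, -0.32, -0.01, 0.3, 85, 0.03, 0.49, 0.12, -0.32, -0.01, 0.31, 85, 0.04, 0.48, 0.13, -0.32, -0.01, 0.3, 85, 0.06, 0.48, 0.15, -0.32, -0.01, 0.31, 85, 0.07, 0.47, 0.16, -0.31, -0.01, 0.3, 85, 0.09, 0.46, 0.18, -0.32, -0.01, 0.31, 85, 0.1, 0.45, 0.19, -0.31, -0.01, 0.3, 85, 0.12, 0.44, 0.2, -0.32, -0.02, 0.3, 85, 0.13, 0.43, 0.22, -0.31, -0.01, 0.31, 85, 0.14, 0.42, 0.23, -0.32, -0.02, 0.31, 85, 0.15, 0.41, 0.24, -0.31, -0.01, 0.3, 85, 0.17, 0.4, 0.26, -0.32, -0.02, 0.31, 85, 0, 0, 0, 0, 0, 0, 85],
)

```text
t: 14.32
tool_pos: [0.6385, 0.0392, 0.1798]
tool_rot: [2.795, -0.342, 1.137]
contact_force: [0.4, -0.2, -0.6]
opening: 0.0844
grip_force: 0.0
```

```bash
python3 - <<'E'
from h import *
print(ctrl.get_obs()["q"].round(2));bottles(("scene",))
p,M=bpose(636,44.6,-14,s=-1)
plan((p,M,6,85))
E
```

```text
[ 0.03 -0.24  2.11 -0.4   0.55  2.11]
scene 604 [ 618.9 -158.5   75.    48.2] deg 2.1 0.046
scene 705 [637.4 -62.6  76.6  47.6] deg 6.9 0.046
scene 456 [ 779.7 -141.2   55.6   54.9] deg 55.2 0.042
scene 818 [635.8  44.4  75.1  47. ] deg -13.2 0.046
scene 372 [775.7   4.3  41.   39.3] deg 37.4 0.044
scene 597 [752.4 205.9  91.4  70.6] deg 88.9 0.044
scene 132 [575.5 426.3  46.1   8.7] deg -76.2 0.046
-0.32,-0.02,0.34,0.02,0.02,0.01,85 
-0.33,-0.01,0.34,0.02,0.02,0.01,85 
-0.33,-0.02,0.34,0.02,0.02,0.01,85 
-0.33,-0.01,0.34,0.02,0.02,0.01,85 
-0.32,-0.01,0.33,0.01,0.01,0.01,85 
-0.33,-0.01,0.34,0.02,0.02,0.01,85 
-- [0.641  0.043  0.0107]
```

Call:
jog_arm(
  commands=[-0.32, -0.02, 0.34, 0.02, 0.02, 0.01, 85, -0.33, -0.01, 0.34, 0.02, 0.02, 0.01, 85, -0.33, -0.02, 0.34, 0.02, 0.02, 0.01, 85, -0.33, -0.01, 0.34, 0.02, 0.02, 0.01, 85, -0.32, -0.01, 0.33, 0.01, 0.01, 0.01, 85, -0.33, -0.01, 0.34, 0.02, 0.02, 0.01, 85, 0, 0, 0, 0, 0, 0, 85, 0, 0, 0, 0, 0, 0, 30, 0, 0, 0, 0, 0, 0, 30, 0, 0, 0, 0, 0, 0, 30, 0, 0, 0, 0, 0, 0, 30, 0, 0, 0, 0, 0, 0, 30],
)

```text
t: 15.88
tool_pos: [0.6428, 0.0436, 0.0138]
tool_rot: [2.796, -0.341, 1.166]
contact_force: [-4.8, 0.9, 8.2]
opening: 0.0454
grip_force: 62.2
```

Call:
jog_arm(
  commands=[0.44, 0, -0.44, 0, 0, 0, 30, 0.44, 0, -0.44, 0, 0, 0, 30, 0.44, 0, -0.44, 0, 0, 0, 30, 0.44, 0, -0.44, 0, 0, 0, 30, 0.44, 0, -0.44, 0, 0, 0, 30, 0, 0, 0, 0, 0, 0, 30],
)

```text
t: 16.62
tool_pos: [0.643, 0.0437, 0.2034]
tool_rot: [2.795, -0.343, 1.173]
contact_force: [-0.0, 0.6, -1.9]
opening: 0.0455
grip_force: 62.3
```

```bash
sed -i 's/+.053\*(iu\*u+iv\*v)+/+.053*(iu*u+iv*v)-.007*u+/' h.py; python3 - <<'E'
from h import *
o=ctrl.get_obs();print(o["tool_pos"],o["opening"],o["grip_force"],o["q"].round(2))
c,Mc=cell(1,-1,1);carry(c,Mc,-1)
E
```

```text
[0.64300675 0.0436546  0.2033796 ] 0.04554533658978592 62.299582958221436 [ 0.04 -0.27  2.1  -0.37  0.57  2.09]
-0.03,-0.12,-0.05,0.19,0.18,-1.08,30   !!
-0.01,-0.12,-0.05,0.19,0.18,-1.08,30   !!
0,-0.12,-0.04,0.19,0.18,-1.08,30   !!
0.01,-0.12,-0.04,0.19,0.18,-1.08,30   !!
0.03,-0.12,-0.04,0.19,0.18,-1.08,30   !!
0.04,-0.12,-0.04,0.19,0.18,-1.08,30   !!
0.06,-0.11,-0.03,0.19,0.18,-1.08,30   !!
0.07,-0.11,-0.03,0.19,0.18,-1.08,30   !!
0.08,-0.1,-0.03,0.19,0.18,-1.08,30   !!
0.09,-0.09,-0.02,0.19,0.18,-1.08,30   !!
0.1,-0.08,-0.02,0.19,0.18,-1.08,30   !!
0.11,-0.07,-0.02,0.19,0.18,-1.09,30   !!
0.12,-0.06,-0.02,0.19,0.18,-1.08,30   !!
0.12,-0.05,-0.01,0.19,0.18,-1.09,30   !!
0.12,-0.03,-0.01,0.19,0.18,-1.08,30   !!
0.13,-0.02,-0.01,0.19,0.18,-1.09,30   !!
0.13,-0.01,-0,0.19,0.18,-1.08,30   !!
0.13,0.01,0,0.18,0.18,-1.09,30   !!
-- [0.6165 0.1809 0.2199]
0.13,0.01,0.01,0,-0,-0.87,30 
0.13,0.02,0.01,0,-0,-0.87,30 
0.12,0.03,0.01,0,-0,-0.87,30 
0.12,0.05,0.01,0,-0,-0.87,30 
0.12,0.06,0.01,0,-0,-0.87,30 
0.11,0.07,0.01,0,-0,-0.87,30 
0.1,0.07,0.01,0,-0,-0.87,30 
0.1,0.08,0.01,0,-0,-0.87,30 
0.09,0.09,0.01,0,-0,-0.87,30 
0.08,0.1,0.02,0,-0,-0.87,30 
0.07,0.11,0.01,0,-0,-0.88,30 
0.06,0.11,0.02,0,-0,-0.87,30 
0.05,0.12,0.01,0,-0,-0.88,30 
0.04,0.12,0.02,0,0,-0.87,30 
0.03,0.13,0.01,0,0,-0.88,30 
0.03,0.13,0.02,0,0,-0.87,30 
0.01,0.13,0.01,0,0,-0.88,30 
0,0.12,0.02,0,0,-0.87,30 
-- [0.5909 0.3181 0.22  ]
```

Call:
jog_arm(
  commands=[-0.03, -0.12, -0.05, 0.19, 0.18, -1, 30, -0.01, -0.12, -0.05, 0.19, 0.18, -1, 30, 0, -0.12, -0.04, 0.19, 0.18, -1, 30, 0.01, -0.12, -0.04, 0.19, 0.18, -1, 30, 0.03, -0.12, -0.04, 0.19, 0.18, -1, 30, 0.04, -0.12, -0.04, 0.19, 0.18, -1, 30, 0.06, -0.11, -0.03, 0.19, 0.18, -1, 30, 0.07, -0.11, -0.03, 0.19, 0.18, -1, 30, 0.08, -0.1, -0.03, 0.19, 0.18, -1, 30, 0.09, -0.09, -0.02, 0.19, 0.18, -1, 30, 0.1, -0.08, -0.02, 0.19, 0.18, -1, 30, 0.11, -0.07, -0.02, 0.19, 0.18, -1, 30, 0.12, -0.06, -0.02, 0.19, 0.18, -1, 30, 0.12, -0.05, -0.01, 0.19, 0.18, -1, 30, 0.12, -0.03, -0.01, 0.19, 0.18, -1, 30, 0.13, -0.02, -0.01, 0.19, 0.18, -1, 30, 0.13, -0.01, 0, 0.19, 0.18, -1, 30, 0.13, 0.01, 0, 0.18, 0.18, -1, 30],
)

```text
t: 18.88
tool_pos: [0.6195, 0.1806, 0.2177]
tool_rot: [1.642, 1.978, 0.932]
contact_force: [0.2, -0.4, -2.2]
opening: 0.0457
grip_force: 62.2
```

```bash
python3 - <<'E'
from h import *
o=ctrl.get_obs();print(o["tool_pos"],o["opening"])
c,Mc=cell(1,-1,1);plan((up(c,.21),Mc,19,30))
E
```

```text
[0.61947963 0.18059783 0.21771217] 0.045666563273049555
0.12,-0.01,0.02,0.01,0,-0.9,30 
0.12,-0,0.02,0.01,0,-0.9,30 
0.12,0.01,0.02,0.01,0,-0.9,30 
0.12,0.02,0.02,0.01,0,-0.9,30 
0.12,0.03,0.01,0.01,0,-0.9,30 
0.12,0.04,0.01,0.01,0,-0.9,30 
0.11,0.05,0.02,0.01,0,-0.9,30 
0.11,0.06,0.01,0.01,0,-0.9,30 
0.1,0.07,0.02,0.01,0.01,-0.9,30 
0.09,0.08,0.01,0.01,0,-0.9,30 
0.08,0.09,0.02,0.01,0.01,-0.9,30 
0.08,0.1,0.01,0.01,0,-0.9,30 
0.07,0.1,0.02,0.01,0,-0.9,30 
0.06,0.11,0.01,0.01,0.01,-0.9,30 
0.05,0.11,0.02,0.01,0,-0.91,30 
0.04,0.12,0.01,0,0.01,-0.9,30 
0.03,0.12,0.02,0.01,0,-0.91,30 
0.01,0.12,0.01,0,0.01,-0.9,30 
0,0.12,0.01,0.01,0,-0.91,30 
-- [0.5904 0.3181 0.2103]
```

Call:
jog_arm(
  commands=[0.12, -0.01, 0.02, 0.01, 0, -0.9, 30, 0.12, 0, 0.02, 0.01, 0, -0.9, 30, 0.12, 0.01, 0.02, 0.01, 0, -0.9, 30, 0.12, 0.02, 0.02, 0.01, 0, -0.9, 30, 0.12, 0.03, 0.01, 0.01, 0, -0.9, 30, 0.12, 0.04, 0.01, 0.01, 0, -0.9, 30, 0.11, 0.05, 0.02, 0.01, 0, -0.9, 30, 0.11, 0.06, 0.01, 0.01, 0, -0.9, 30, 0.1, 0.07, 0.02, 0.01, 0.01, -0.9, 30, 0.09, 0.08, 0.01, 0.01, 0, -0.9, 30, 0.08, 0.09, 0.02, 0.01, 0.01, -0.9, 30, 0.08, 0.1, 0.01, 0.01, 0, -0.9, 30, 0.07, 0.1, 0.02, 0.01, 0, -0.9, 30, 0.06, 0.11, 0.01, 0.01, 0.01, -0.9, 30, 0.05, 0.11, 0.02, 0.01, 0, -0.91, 30, 0.04, 0.12, 0.01, 0, 0.01, -0.9, 30, 0.03, 0.12, 0.02, 0.01, 0, -0.91, 30, 0.01, 0.12, 0.01, 0, 0.01, -0.9, 30, 0, 0.12, 0.01, 0.01, 0, -0.91, 30, 0, 0, 0, 0, 0, 0, 30],
)

```text
t: 21.38
tool_pos: [0.5911, 0.3181, 0.2112]
tool_rot: [-0.378, 2.33, 0.158]
contact_force: [0.3, 0.4, -1.7]
opening: 0.0453
grip_force: 62.3
```

```bash
python3 - <<'E'
from h import *
o=ctrl.get_obs();print(o["tool_pos"],o["opening"],o["q"].round(2))
im=eyes.get_image("scene");P=cloud(im);print("top of held",[np.nanmax(P[d["mask"]],0).round(3).tolist()+[d["bbox"]] for d in nets.silhouettes("scene","bottle1")])
tray()
c,Mc=cell(1,-1,1);plan((up(c,c[2]-.001),Mc,5,30))
E
```

```text
[0.59105298 0.31811634 0.21116894] 0.045315947386353216 [ 0.41 -0.22  2.05 -0.12  0.54 -1.41]
top of held [[0.657, -0.132, 0.05, [211.7, 235.2, 261.3, 274.2]], [0.585, 0.448, 0.11, [475.5, 388.4, 525.0, 448.9]], [0.611, 0.345, 0.284, [426.7, 280.7, 479.4, 357.3]], [0.679, -0.035, 0.052, [234.1, 257.5, 286.3, 308.0]]]
cap 453 [0.559 0.421 0.104] [0.572 0.435 0.11 ]
0.42,0,0.41,-0,0.01,-0.01,30 
0.42,0,0.41,-0,0.01,-0.01,30 
0.42,0,0.42,-0.01,0.01,-0.01,30 
0.42,0.01,0.41,-0,0,-0,30 
0.43,0,0.42,-0.01,0.01,-0.01,30 
-- [0.5904 0.318  0.0355]
```

Call:
jog_arm(
  commands=[0.42, 0, 0.41, 0, 0.01, -0.01, 30, 0.42, 0, 0.41, 0, 0.01, -0.01, 30, 0.42, 0, 0.42, -0.01, 0.01, -0.01, 30, 0.42, 0.01, 0.41, 0, 0, 0, 30, 0.43, 0, 0.42, -0.01, 0.01, -0.01, 30, 0, 0, 0, 0, 0, 0, 30, 0, 0, 0, 0, 0, 0, 85, 0, 0, 0, 0, 0, 0, 85, 0, 0, 0, 0, 0, 0, 85, 0, 0, 0, 0, 0, 0, 85, 0, 0, -0.4, 0, 0, 0, 85, 0, 0, -0.6, 0, 0, 0, 85, -0.3, 0, -0.8, 0, 0, 0, 85, -0.4, 0, -0.8, 0, 0, 0, 85, -0.4, 0, -0.8, 0, 0, 0, 85],
)

```text
t: 23.4
tool_pos: [0.4975, 0.287, 0.2297]
tool_rot: [-0.384, 2.327, 0.159]
contact_force: [0.4, 0.5, -0.1]
opening: 0.0848
grip_force: 0.0
```

```bash
python3 - <<'E'
from h import *
print(ctrl.get_obs()["q"].round(2));tray();bottles()
p,M=bpose(638.3,-62.6,7.6,s=1)
plan((up(p,.19),M,15,85))
E
```

```text
[ 0.43 -0.53  2.24 -0.12  0.65 -1.4 ]
cap 393 [0.585 0.318 0.104] [0.598 0.332 0.11 ]
cap 450 [0.559 0.421 0.104] [0.571 0.435 0.111]
top 141 [ 781.5 -144.7   53.7   43.9] deg 52.4 0.044
top 104 [774.7   1.3  43.4  31.4] deg 20.9 0.045
top 378 [637.5 -63.6  74.   45.6] deg 6.8 0.046
top 390 [ 610.9 -159.2   86.1   46. ] deg 2.0 0.046
scene 596 [ 618.7 -158.1   74.    48.1] deg 1.8 0.046
scene 705 [639.  -63.9  74.9  48.5] deg 8.0 0.046
scene 428 [ 779.2 -141.3   54.6   54.1] deg 61.7 0.042
scene 378 [776.5   5.4  41.5  38.9] deg 51.8 0.044
scene 596 [752.2 205.7  91.4  71.1] deg 88.8 0.044
scene 106 [602.3 323.   45.6   6.2] deg -70.3 0.046
scene 131 [576.2 426.8  45.7   7. ] deg -74.4 0.046
0.02,-0.42,0.05,0.09,0.01,0.09,85 
0.01,-0.42,0.06,0.09,0.01,0.09,85 
0.01,-0.42,0.06,0.09,0.01,0.09,85 
0.01,-0.42,0.06,0.09,0.01,0.09,85 
0,-0.42,0.07,0.09,0.01,0.09,85 
-0,-0.42,0.07,0.09,0.01,0.09,85 
-0.01,-0.42,0.08,0.09,0.01,0.09,85 
-0.01,-0.41,0.08,0.09,0.01,0.09,85 
-0.01,-0.41,0.08,0.09,0.01,0.09,85 
-0.02,-0.41,0.09,0.1,0.01,0.09,85 
-0.02,-0.41,0.09,0.09,0,0.09,85 
-0.03,-0.41,0.1,0.1,0.01,0.09,85 
-0.03,-0.41,0.1,0.09,0,0.09,85 
-0.03,-0.41,0.1,0.1,0.01,0.1,85 
-0.04,-0.41,0.11,0.09,0,0.09,85 
-- [ 0.6435 -0.0617  0.1899]
```

Two bottles stand in the tray. Bottle C is next.

Call:
jog_arm(
  commands=[0.02, -0.42, 0.05, 0.09, 0.01, 0.09, 85, 0.01, -0.42, 0.06, 0.09, 0.01, 0.09, 85, 0.01, -0.42, 0.06, 0.09, 0.01, 0.09, 85, 0.01, -0.42, 0.06, 0.09, 0.01, 0.09, 85, 0, -0.42, 0.07, 0.09, 0.01, 0.09, 85, 0, -0.42, 0.07, 0.09, 0.01, 0.09, 85, -0.01, -0.42, 0.08, 0.09, 0.01, 0.09, 85, -0.01, -0.41, 0.08, 0.09, 0.01, 0.09, 85, -0.01, -0.41, 0.08, 0.09, 0.01, 0.09, 85, -0.02, -0.41, 0.09, 0.1, 0.01, 0.09, 85, -0.02, -0.41, 0.09, 0.09, 0, 0.09, 85, -0.03, -0.41, 0.1, 0.1, 0.01, 0.09, 85, -0.03, -0.41, 0.1, 0.09, 0, 0.09, 85, -0.03, -0.41, 0.1, 0.1, 0.01, 0.1, 85, -0.04, -0.41, 0.11, 0.09, 0, 0.09, 85, 0, 0, 0, 0, 0, 0, 85],
)

```text
t: 25.55
tool_pos: [0.6413, -0.0638, 0.1812]
tool_rot: [-0.155, 2.365, 0.061]
contact_force: [-0.9, -0.0, 0.0]
opening: 0.0849
grip_force: 0.0
```

```bash
python3 - <<'E'
from h import *
print(ctrl.get_obs()["q"].round(2));bottles(("scene",))
p,M=bpose(638.3,-63,7.6,s=1)
plan((p,M,6,85))
E
```

```text
[-0.36 -0.25  2.12  0.58  0.65 -2.42]
scene 609 [ 618.5 -158.    77.6   47.3] deg 2.8 0.046
scene 700 [639.7 -63.3  73.   48.6] deg 7.7 0.046
scene 452 [ 779.5 -140.9   55.4   54.8] deg 50.0 0.042
scene 374 [776.6   5.5  39.7  39.3] deg 54.3 0.044
scene 593 [752.4 205.7  91.5  71.3] deg 88.8 0.045
scene 116 [602.3 322.9  45.7   7.7] deg -70.3 0.046
scene 130 [576.  426.8  45.8   5.8] deg -73.5 0.047
0.33,0,0.34,-0,-0.02,0,85 
0.33,0,0.34,-0,-0.02,0,85 
0.33,0,0.34,-0,-0.02,0,85 
0.32,0,0.35,-0.01,-0.02,0,85 
0.33,0,0.34,-0,-0.02,0,85 
0.33,0.01,0.35,-0.01,-0.03,0,85 
-- [ 0.6435 -0.0622  0.0104]
```

```bash
python3 - <<'E'
from h import *
p,M=bpose(639,-63,7.7,s=1,tilt=np.radians(37))
plan((up(p,.12),M,4,85),(p,M,5,85))
E
```

```text
0.17,0,0.19,-0.01,0.32,-0,85 
0.17,0,0.19,-0.01,0.32,-0,85 
0.16,0,0.2,-0,0.32,-0.01,85 
0.16,0,0.2,-0.01,0.31,-0,85 
-- [ 0.6424 -0.0628  0.1201]
0.22,0,0.3,0,0,-0,85 
0.22,0,0.29,0,0,-0,85 
0.23,0,0.3,0,0,-0,85 
0.22,0,0.29,0,0,-0,85 
0.23,0,0.3,0,0,-0,85 
-- [ 0.6422 -0.0628  0.0087]
```

Call:
jog_arm(
  commands=[0.17, 0, 0.19, -0.01, 0.32, 0, 85, 0.17, 0, 0.19, -0.01, 0.32, 0, 85, 0.16, 0, 0.2, 0, 0.32, -0.01, 85, 0.16, 0, 0.2, -0.01, 0.31, 0, 85, 0.22, 0, 0.3, 0, 0, 0, 85, 0.22, 0, 0.29, 0, 0, 0, 85, 0, 0, 0, 0, 0, 0, 85],
)

```text
t: 26.48
tool_pos: [0.642, -0.0619, 0.0748]
tool_rot: [-0.169, 2.493, 0.058]
contact_force: [-0.3, 0.6, 0.3]
opening: 0.0848
grip_force: 0.0
```

```bash
python3 - <<'E'
from h import *
print(ctrl.get_obs()["q"].round(2))
p,M=bpose(639,-63,7.7,s=1,tilt=np.radians(37))
plan((p+[0,0,.001],M,4,85))
E
```

```text
[-0.33 -0.05  2.1   0.53  0.57 -2.41]
0.16,-0,0.22,0,-0.01,0,85 
0.16,-0,0.21,0.01,-0,0,85 
0.16,-0.01,0.22,0,-0.01,0,85 
0.17,-0,0.21,0.01,-0,0,85 
-- [ 0.6419 -0.0625  0.0101]
```

Call:
jog_arm(
  commands=[0.16, 0, 0.22, 0, -0.01, 0, 85, 0.16, 0, 0.21, 0.01, 0, 0, 85, 0.16, -0.01, 0.22, 0, -0.01, 0, 85, 0.17, 0, 0.21, 0.01, 0, 0, 85, 0, 0, 0, 0, 0, 0, 30, 0, 0, 0, 0, 0, 0, 30, 0, 0, 0, 0, 0, 0, 30, 0, 0, 0, 0, 0, 0, 30, 0, 0, 0, 0, 0, 0, 30, -0.38, 0, -0.48, 0, 0, 0, 30, -0.38, 0, -0.48, 0, 0, 0, 30, -0.38, 0, -0.48, 0, 0, 0, 30, -0.38, 0, -0.48, 0, 0, 0, 30, -0.38, 0, -0.48, 0, 0, 0, 30, 0, 0, 0, 0, 0, 0, 30],
)

```text
t: 28.35
tool_pos: [0.6491, -0.0629, 0.2017]
tool_rot: [-0.169, 2.479, 0.049]
contact_force: [-0.1, 0.6, -0.8]
opening: 0.0453
grip_force: 61.9
```

```bash
python3 - <<'E'
from h import *
o=ctrl.get_obs();p=o["tool_pos"];print(p,o["opening"],o["grip_force"],o["q"].round(2))
M=R.from_rotvec(o["tool_rot"]).as_matrix()
c,Mc=cell(-1,1,-1);carry(c,Mc,1,z=.23,n=18)
E
```

```text
[ 0.64909553 -0.06294343  0.20167471] 0.045251268648806124 61.94126486778259 [-0.33 -0.21  2.01  0.39  0.77 -2.24]
0.03,0.22,-0.06,-0.11,0,0.79,30 
0.05,0.21,-0.06,-0.11,0,0.79,30 
0.07,0.21,-0.05,-0.11,0,0.79,30 
0.08,0.21,-0.05,-0.11,0,0.79,30 
0.1,0.2,-0.05,-0.11,0,0.79,30 
0.11,0.19,-0.05,-0.11,0,0.79,30 
0.13,0.18,-0.05,-0.11,0,0.79,30 
0.14,0.17,-0.04,-0.11,0,0.79,30 
0.15,0.16,-0.04,-0.11,0,0.8,30 
0.17,0.15,-0.04,-0.11,0,0.79,30 
0.18,0.14,-0.04,-0.11,0,0.8,30 
0.19,0.12,-0.04,-0.11,0,0.79,30 
0.2,0.11,-0.04,-0.11,0,0.8,30 
0.2,0.09,-0.03,-0.11,0,0.79,30 
0.21,0.07,-0.03,-0.11,0,0.8,30 
0.22,0.06,-0.03,-0.11,0.01,0.79,30 
0.22,0.04,-0.03,-0.11,0,0.8,30 
0.22,0.02,-0.04,-0.11,0.01,0.79,30 
-- [0.5526 0.1606 0.2301]
0.23,-0.01,-0.01,-0,0,0.87,30 
0.22,-0.03,-0.01,-0,0,0.87,30 
0.22,-0.05,-0.01,-0,0,0.87,30 
0.21,-0.07,-0.01,-0,0,0.87,30 
0.21,-0.09,-0.01,-0,0,0.87,30 
0.2,-0.11,-0.01,-0,0,0.87,30 
0.19,-0.12,-0.01,-0,0,0.87,30 
0.18,-0.14,-0.01,-0,0,0.87,30 
0.16,-0.15,-0.02,-0,0,0.88,30 
0.15,-0.17,-0.01,-0,0,0.87,30 
0.13,-0.18,-0.02,-0,0,0.88,30 
0.12,-0.19,-0.01,-0,0,0.87,30 
0.1,-0.2,-0.02,-0,0,0.88,30 
0.08,-0.21,-0.01,-0,0,0.87,30 
0.07,-0.22,-0.02,-0,0,0.88,30 
0.04,-0.22,-0.01,-0,0,0.87,30 
0.03,-0.23,-0.02,-0,0,0.88,30 
0,-0.22,-0.01,-0,0,0.87,30 
-- [0.4563 0.3845 0.2297]
```

Call:
jog_arm(
  commands=[0.03, 0.22, -0.06, -0.11, 0, 0.79, 30, 0.05, 0.21, -0.06, -0.11, 0, 0.79, 30, 0.07, 0.21, -0.05, -0.11, 0, 0.79, 30, 0.08, 0.21, -0.05, -0.11, 0, 0.79, 30, 0.1, 0.2, -0.05, -0.11, 0, 0.79, 30, 0.11, 0.19, -0.05, -0.11, 0, 0.79, 30, 0.13, 0.18, -0.05, -0.11, 0, 0.79, 30, 0.14, 0.17, -0.04, -0.11, 0, 0.79, 30, 0.15, 0.16, -0.04, -0.11, 0, 0.8, 30, 0.17, 0.15, -0.04, -0.11, 0, 0.79, 30, 0.18, 0.14, -0.04, -0.11, 0, 0.8, 30, 0.19, 0.12, -0.04, -0.11, 0, 0.79, 30, 0.2, 0.11, -0.04, -0.11, 0, 0.8, 30, 0.2, 0.09, -0.03, -0.11, 0, 0.79, 30, 0.21, 0.07, -0.03, -0.11, 0, 0.8, 30, 0.22, 0.06, -0.03, -0.11, 0.01, 0.79, 30, 0.22, 0.04, -0.03, -0.11, 0, 0.8, 30, 0.22, 0.02, -0.04, -0.11, 0.01, 0.79, 30],
)

```text
t: 30.6
tool_pos: [0.5495, 0.1614, 0.2229]
tool_rot: [1.501, 2.079, 0.854]
contact_force: [-0.0, -0.5, -2.0]
opening: 0.0455
grip_force: 61.9
```

```bash
python3 - <<'E'
from h import *
o=ctrl.get_obs();print(o["tool_pos"],o["opening"],o["q"].round(2))
c,Mc=cell(-1,1,-1);Mc=tool(U,np.radians(48),-1);plan((up(c,.23),Mc,19,30))
E
```

```text
[0.54946776 0.16142408 0.22291813] 0.04548251418902202 [ 0.06 -0.54  2.25  0.29  0.69 -0.41]
0.21,-0.01,-0.01,-0.03,0.02,0.82,30 
0.21,-0.02,-0.01,-0.03,0.02,0.82,30 
0.21,-0.04,-0.01,-0.03,0.02,0.82,30 
0.2,-0.06,-0.01,-0.03,0.02,0.82,30 
0.2,-0.08,-0.01,-0.03,0.02,0.82,30 
0.19,-0.09,-0.01,-0.03,0.02,0.82,30 
0.18,-0.11,-0.01,-0.03,0.03,0.82,30 
0.17,-0.12,-0.01,-0.03,0.02,0.82,30 
0.16,-0.14,-0.01,-0.02,0.02,0.83,30 
0.15,-0.15,-0.02,-0.03,0.03,0.83,30 
0.14,-0.16,-0.01,-0.02,0.02,0.82,30 
0.13,-0.17,-0.02,-0.03,0.03,0.83,30 
0.11,-0.18,-0.01,-0.02,0.02,0.82,30 
0.1,-0.19,-0.02,-0.03,0.03,0.83,30 
0.08,-0.2,-0.02,-0.02,0.02,0.82,30 
0.07,-0.2,-0.01,-0.03,0.03,0.83,30 
0.05,-0.21,-0.02,-0.02,0.02,0.82,30 
0.03,-0.21,-0.01,-0.03,0.03,0.83,30 
0.01,-0.21,-0.02,-0.02,0.02,0.82,30 
-- [0.4562 0.3849 0.23  ]
```

Call:
jog_arm(
  commands=[0.21, -0.01, -0.01, -0.03, 0.02, 0.82, 30, 0.21, -0.02, -0.01, -0.03, 0.02, 0.82, 30, 0.21, -0.04, -0.01, -0.03, 0.02, 0.82, 30, 0.2, -0.06, -0.01, -0.03, 0.02, 0.82, 30, 0.2, -0.08, -0.01, -0.03, 0.02, 0.82, 30, 0.19, -0.09, -0.01, -0.03, 0.02, 0.82, 30, 0.18, -0.11, -0.01, -0.03, 0.03, 0.82, 30, 0.17, -0.12, -0.01, -0.03, 0.02, 0.82, 30, 0.16, -0.14, -0.01, -0.02, 0.02, 0.83, 30, 0.15, -0.15, -0.02, -0.03, 0.03, 0.83, 30, 0.14, -0.16, -0.01, -0.02, 0.02, 0.82, 30, 0.13, -0.17, -0.02, -0.03, 0.03, 0.83, 30, 0.11, -0.18, -0.01, -0.02, 0.02, 0.82, 30, 0.1, -0.19, -0.02, -0.03, 0.03, 0.83, 30, 0.08, -0.2, -0.02, -0.02, 0.02, 0.82, 30, 0.07, -0.2, -0.01, -0.03, 0.03, 0.83, 30, 0.05, -0.21, -0.02, -0.02, 0.02, 0.82, 30, 0.03, -0.21, -0.01, -0.03, 0.03, 0.83, 30, 0.01, -0.21, -0.02, -0.02, 0.02, 0.82, 30, 0, 0, 0, 0, 0, 0, 30],
)

```text
t: 33.1
tool_pos: [0.4561, 0.3844, 0.2296]
tool_rot: [-2.721, -0.454, -1.213]
contact_force: [-0.2, -0.3, -2.0]
opening: 0.0453
grip_force: 61.9
```

```bash
python3 - <<'E'
from h import *
o=ctrl.get_obs();print(o["tool_pos"],o["opening"],o["q"].round(2))
im=eyes.get_image("scene");save("s3.png",im["image"]);P=cloud(im);print("top of held",[np.nanmax(P[d["mask"]],0).round(3).tolist()+[d["bbox"]] for d in nets.silhouettes("scene","bottle1")])
tray();bottles(("scene",))
c,_=cell(-1,1,-1);Mc=tool(U,np.radians(48),-1);plan((up(c,c[2]+.002),Mc,6,30))
E
```

```text
[0.45613003 0.38440763 0.22959491] 0.045279156146791594 [ 0.71 -0.43  2.19 -0.48  0.64  2.23]
top of held [[0.657, -0.133, 0.051, [214.1, 232.1, 262.1, 272.8]], [0.611, 0.344, 0.11, [414.3, 355.0, 452.7, 414.6]], [0.585, 0.448, 0.111, [477.7, 387.3, 521.4, 448.0]], [0.689, -0.234, 0.031, [166.0, 185.8, 217.7, 249.9]], [0.48, 0.411, 0.304, [525.7, 247.3, 574.0, 315.4]]]
cap 391 [0.585 0.318 0.104] [0.599 0.331 0.111]
cap 451 [0.559 0.421 0.104] [0.571 0.435 0.111]
scene 595 [ 619.3 -159.    73.4   48.6] deg 2.9 0.046
scene 412 [ 779.5 -140.6   55.5   54.8] deg 68.5 0.042
scene 384 [776.6   5.2  40.4  39.2] deg 31.1 0.044
scene 595 [752.3 205.8  91.1  70.8] deg 88.7 0.045
scene 102 [602.3 322.8  45.8   6.6] deg -72.2 0.047
scene 117 [575.7 426.7  45.8   6.5] deg -74.3 0.046
-0.4,-0.01,0.36,0,-0.01,0.01,30 
-0.4,-0,0.36,0,-0,0.01,30 
-0.4,-0.01,0.35,0,-0.01,0.01,30 
-0.4,-0,0.36,0.01,-0,0,30 
-0.4,-0,0.35,0,-0.01,0.01,30 
-0.4,-0.01,0.36,0.01,-0,0,30 
-- [0.4563 0.3849 0.0388]
```

View pics/s3.png

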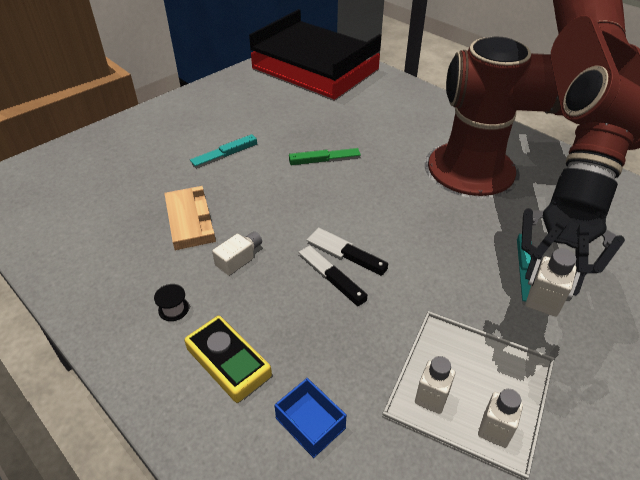

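Two bottles stand in the tray at (435,385) and (502,415). Bottle C is held nearly upright at (552,282), and D still lies at (237,253). Next I place C.

Call:
jog_arm(
  commands=[-0.4, -0.01, 0.36, 0, -0.01, 0.01, 30, -0.4, 0, 0.36, 0, 0, 0.01, 30, -0.4, -0.01, 0.35, 0, -0.01, 0.01, 30, -0.4, 0, 0.36, 0, 0, 0, 30, -0.4, 0, 0.35, 0, -0.01, 0.01, 30, -0.4, -0.01, 0.36, 0.01, 0, 0, 30, 0, 0, 0, 0, 0, 0, 30, 0, 0, 0, 0, 0, 0, 85, 0, 0, 0, 0, 0, 0, 85, 0, 0, 0, 0, 0, 0, 85, 0, 0, 0, 0, 0, 0, 85, 0, 0, -0.4, 0, 0, 0, 85, 0.1, 0, -0.6, 0, 0, 0, 85, 0.5, 0, -0.7, 0, 0, 0, 85, 0.5, 0, -0.6, 0, 0, 0, 85, 0.5, 0, -0.5, 0, 0, 0, 85, 0, 0, 0, 0, 0, 0, 85],
)

```text
t: 35.42
tool_pos: [0.403, 0.3662, 0.2373]
tool_rot: [-2.713, -0.444, -1.206]
contact_force: [-0.2, 0.2, 0.4]
opening: 0.0851
grip_force: 0.0
```

```bash
python3 - <<'E'
from h import *
print(ctrl.get_obs()["q"].round(2));tray();bottles()
p,M=bpose(618.8,-158.6,2.5,s=-1,tilt=np.radians(37))
plan((up(p,.19),M,18,85))
E
```

```text
[ 0.76 -0.6   2.28 -0.48  0.72  2.25]
cap 365 [0.45  0.382 0.104] [0.463 0.397 0.111]
cap 391 [0.585 0.318 0.104] [0.598 0.332 0.11 ]
cap 451 [0.559 0.421 0.104] [0.572 0.435 0.11 ]
top 133 [776.3   3.9  40.7  38.3] deg -89.5 0.044
top 384 [ 615.3 -159.    77.7   46.1] deg 2.9 0.046
scene 604 [ 619.3 -157.6   73.9   48.4] deg 4.8 0.046
scene 436 [ 779.3 -141.4   55.7   54.5] deg 58.0 0.042
scene 379 [776.5   4.4  40.7  38.9] deg 75.1 0.044
scene 113 [466.8 387.5  45.3   7.3] deg -75.5 0.047
scene 590 [752.3 205.7  91.   71.3] deg 88.7 0.045
scene 116 [602.7 323.1  45.6   6. ] deg -71.2 0.046
scene 136 [575.9 426.1  46.1   8.7] deg -79.3 0.046
0,0.52,0.05,-0.11,-0.1,0.12,85 
0.01,0.52,0.06,-0.11,-0.1,0.12,85 
0.01,0.52,0.06,-0.11,-0.1,0.12,85 
0.02,0.52,0.07,-0.11,-0.1,0.12,85 
0.03,0.52,0.07,-0.11,-0.1,0.11,85 
0.03,0.52,0.08,-0.11,-0.1,0.12,85 
0.04,0.52,0.09,-0.11,-0.1,0.11,85 
0.05,0.52,0.09,-0.1,-0.1,0.12,85 
0.06,0.52,0.09,-0.11,-0.1,0.11,85 
0.06,0.51,0.1,-0.1,-0.1,0.12,85 
0.07,0.51,0.1,-0.11,-0.1,0.11,85 
0.08,0.51,0.11,-0.1,-0.1,0.12,85 
0.08,0.51,0.11,-0.11,-0.1,0.11,85 
0.09,0.51,0.12,-0.1,-0.1,0.12,85 
0.1,0.5,0.12,-0.11,-0.1,0.11,85 
0.1,0.5,0.13,-0.1,-0.1,0.12,85 
0.11,0.5,0.13,-0.11,-0.09,0.11,85 
0.12,0.49,0.14,-0.1,-0.1,0.12,85 
-- [ 0.622  -0.1582  0.1902]
```

Call:
jog_arm(
  commands=[0, 0.52, 0.05, -0.11, -0.1, 0.12, 85, 0.01, 0.52, 0.06, -0.11, -0.1, 0.12, 85, 0.01, 0.52, 0.06, -0.11, -0.1, 0.12, 85, 0.02, 0.52, 0.07, -0.11, -0.1, 0.12, 85, 0.03, 0.52, 0.07, -0.11, -0.1, 0.11, 85, 0.03, 0.52, 0.08, -0.11, -0.1, 0.12, 85, 0.04, 0.52, 0.09, -0.11, -0.1, 0.11, 85, 0.05, 0.52, 0.09, -0.1, -0.1, 0.12, 85, 0.06, 0.52, 0.09, -0.11, -0.1, 0.11, 85, 0.06, 0.51, 0.1, -0.1, -0.1, 0.12, 85, 0.07, 0.51, 0.1, -0.11, -0.1, 0.11, 85, 0.08, 0.51, 0.11, -0.1, -0.1, 0.12, 85, 0.08, 0.51, 0.11, -0.11, -0.1, 0.11, 85, 0.09, 0.51, 0.12, -0.1, -0.1, 0.12, 85, 0.1, 0.5, 0.12, -0.11, -0.1, 0.11, 85, 0.1, 0.5, 0.13, -0.1, -0.1, 0.12, 85, 0.11, 0.5, 0.13, -0.11, -0.09, 0.11, 85, 0.12, 0.49, 0.14, -0.1, -0.1, 0.12, 85, 0, 0, 0, 0, 0, 0, 85],
)

```text
t: 37.95
tool_pos: [0.622, -0.1589, 0.1881]
tool_rot: [-2.964, -0.06, -0.987]
contact_force: [-0.7, 0.6, -1.0]
opening: 0.0852
grip_force: 0.0
```

```bash
python3 - <<'E'
from h import *
print(ctrl.get_obs()["q"].round(2));bottles(("scene",));tray()
p,M=bpose(619.3,-158.3,3.,s=-1,tilt=np.radians(37))
plan((up(p,.08),M,6,85),(p+[0,0,.001],M,4,85))
E
```

```text
[-0.51 -0.21  2.03  0.45  0.81  0.8 ]
scene 603 [ 617.9 -159.    76.8   48.4] deg 1.2 0.046
scene 434 [ 779.3 -141.3   55.3   54.6] deg 43.0 0.042
scene 376 [776.7   5.6  40.6  39.1] deg -82.1 0.044
scene 124 [467.2 385.9  46.6  13.8] deg -86.2 0.046
scene 607 [752.6 205.8  91.   70.7] deg 88.9 0.045
scene 108 [602.7 322.6  45.3   5.2] deg -74.5 0.047
scene 125 [575.  426.2  46.2  10.7] deg -77.3 0.046
cap 371 [0.45  0.382 0.104] [0.462 0.397 0.11 ]
cap 386 [0.585 0.318 0.105] [0.598 0.331 0.11 ]
cap 455 [0.559 0.421 0.104] [0.571 0.435 0.11 ]
-0.18,0,0.24,0,0,-0.02,85 
-0.18,0,0.24,0,0,-0.01,85 
-0.18,0.01,0.24,0.01,0.01,-0.02,85 
-0.18,0,0.25,0,0,-0.01,85 
-0.18,0.01,0.24,0.01,0.01,-0.02,85 
-0.18,0,0.25,0,0,-0.01,85 
-- [ 0.6225 -0.1581  0.0797]
-0.17,0,0.23,0,0,-0,85 
-0.18,0,0.23,0,0,-0,85 
-0.17,0,0.23,0,0,-0,85 
-0.18,0,0.24,0,0,-0,85 
-- [ 0.6225 -0.1581  0.0099]
```

Call:
jog_arm(
  commands=[-0.18, 0, 0.24, 0, 0, -0.02, 85, -0.18, 0, 0.24, 0, 0, -0.01, 85, -0.18, 0.01, 0.24, 0, 0.01, -0.02, 85, -0.18, 0, 0.25, 0, 0, -0.01, 85, -0.18, 0.01, 0.24, 0, 0.01, -0.02, 85, -0.18, 0, 0.25, 0, 0, -0.01, 85, -0.17, 0, 0.23, 0, 0, 0, 85, -0.18, 0, 0.23, 0, 0, 0, 85, -0.17, 0, 0.23, 0, 0, 0, 85, -0.18, 0, 0.24, 0, 0, 0, 85, 0, 0, 0, 0, 0, 0, 30, 0, 0, 0, 0, 0, 0, 30, 0, 0, 0, 0, 0, 0, 30, 0, 0, 0, 0, 0, 0, 30, 0, 0, 0, 0, 0, 0, 30],
)

```text
t: 39.92
tool_pos: [0.6247, -0.1595, 0.0135]
tool_rot: [-2.964, -0.077, -1.0]
contact_force: [-1.0, -0.4, 3.6]
opening: 0.0451
grip_force: 62.2
```

Call:
jog_arm(
  commands=[0.38, 0, -0.48, 0, 0, 0, 30, 0.38, 0, -0.48, 0, 0, 0, 30, 0.38, 0, -0.48, 0, 0, 0, 30, 0.38, 0, -0.48, 0, 0, 0, 30, 0.38, 0, -0.48, 0, 0, 0, 30, 0, 0, 0, 0, 0, 0, 30],
)

```text
t: 40.67
tool_pos: [0.6293, -0.159, 0.1999]
tool_rot: [-2.965, -0.079, -1.007]
contact_force: [0.7, -0.7, -3.2]
opening: 0.0453
grip_force: 62.6
```

```bash
python3 - <<'E'
from h import *
o=ctrl.get_obs();p=o["tool_pos"];print(p,o["opening"],o["grip_force"],o["q"].round(2))
c,_=cell(-1,-1,1);Mc=tool(U,np.radians(48),1);carry(c,Mc,-1,z=.23,n=19)
E
```

```text
[ 0.62930544 -0.15898616  0.19993844] 0.04534732839295832 62.63811707496643 [-0.5  -0.21  2.01  0.45  0.81  0.79]
-0.02,-0.2,-0.05,0,0.16,-0.92,30 
-0,-0.2,-0.05,0,0.16,-0.92,30 
0.01,-0.2,-0.05,0,0.16,-0.93,30 
0.03,-0.2,-0.05,0,0.16,-0.92,30 
0.05,-0.19,-0.05,0,0.16,-0.92,30 
0.07,-0.19,-0.05,0,0.16,-0.93,30 
0.09,-0.18,-0.05,0,0.16,-0.92,30 
0.11,-0.17,-0.05,0.01,0.16,-0.93,30 
0.12,-0.16,-0.05,0,0.16,-0.92,30 
0.14,-0.15,-0.05,0.01,0.16,-0.93,30 
0.15,-0.13,-0.04,0,0.16,-0.92,30 
0.16,-0.12,-0.04,0.01,0.16,-0.93,30 
0.17,-0.1,-0.04,0,0.16,-0.92,30 
0.18,-0.09,-0.03,0.01,0.16,-0.93,30 
0.19,-0.07,-0.03,0,0.16,-0.92,30 
0.2,-0.05,-0.03,0.01,0.16,-0.93,30 
0.2,-0.03,-0.03,0,0.16,-0.92,30 
0.2,-0.02,-0.02,0.01,0.16,-0.93,30 
0.2,0,-0.02,0,0.16,-0.92,30 
-- [0.5596 0.0626 0.2299]
0.2,0,0,0,0,-0.83,30 
0.2,0.02,0,0,0,-0.83,30 
0.2,0.04,0,0,0,-0.83,30 
0.2,0.05,0,0,0,-0.83,30 
0.19,0.07,0,0,0,-0.83,30 
0.19,0.09,0,0,0,-0.83,30 
0.18,0.1,0,0,0,-0.83,30 
0.17,0.11,0,0,0,-0.83,30 
0.16,0.13,0.01,0,0,-0.82,30 
0.15,0.14,0,0,0,-0.83,30 
0.13,0.15,0.01,0,0,-0.82,30 
0.12,0.16,0,0,0,-0.83,30 
0.11,0.17,0.01,0,0,-0.82,30 
0.09,0.18,0,0,0,-0.83,30 
0.08,0.19,0.01,0,0,-0.82,30 
0.06,0.2,0,0,0,-0.83,30 
0.05,0.2,0.01,0,0,-0.82,30 
0.03,0.2,0,0,0,-0.83,30 
0.02,0.2,0.01,0,0,-0.82,30 
-- [0.49   0.2841 0.2298]
```

Call:
jog_arm(
  commands=[-0.02, -0.2, -0.05, 0, 0.16, -0.92, 30, 0, -0.2, -0.05, 0, 0.16, -0.92, 30, 0.01, -0.2, -0.05, 0, 0.16, -0.93, 30, 0.03, -0.2, -0.05, 0, 0.16, -0.92, 30, 0.05, -0.19, -0.05, 0, 0.16, -0.92, 30, 0.07, -0.19, -0.05, 0, 0.16, -0.93, 30, 0.09, -0.18, -0.05, 0, 0.16, -0.92, 30, 0.11, -0.17, -0.05, 0.01, 0.16, -0.93, 30, 0.12, -0.16, -0.05, 0, 0.16, -0.92, 30, 0.14, -0.15, -0.05, 0.01, 0.16, -0.93, 30, 0.15, -0.13, -0.04, 0, 0.16, -0.92, 30, 0.16, -0.12, -0.04, 0.01, 0.16, -0.93, 30, 0.17, -0.1, -0.04, 0, 0.16, -0.92, 30, 0.18, -0.09, -0.03, 0.01, 0.16, -0.93, 30, 0.19, -0.07, -0.03, 0, 0.16, -0.92, 30, 0.2, -0.05, -0.03, 0.01, 0.16, -0.93, 30, 0.2, -0.03, -0.03, 0, 0.16, -0.92, 30, 0.2, -0.02, -0.02, 0.01, 0.16, -0.93, 30, 0.2, 0, -0.02, 0, 0.16, -0.92, 30],
)

```text
t: 43.05
tool_pos: [0.5567, 0.0639, 0.2227]
tool_rot: [1.468, 2.043, 0.903]
contact_force: [0.6, -0.3, -2.7]
opening: 0.0454
grip_force: 62.6
```

```bash
python3 - <<'E'
from h import *
o=ctrl.get_obs();p=o["tool_pos"];print(p,o["opening"],o["grip_force"],o["q"].round(2))
c,_=cell(-1,-1,1);Mc=tool(U,np.radians(48),1);plan((up(c,.23),Mc,19,30))
E
```

```text
[0.55667508 0.06385501 0.22266959] 0.04538790099174902 62.61819362640381 [-0.22 -0.59  2.3   0.59  0.77 -0.83]
0.2,0.01,0,-0,-0.01,-0.83,30 
0.2,0.03,0,-0,-0.01,-0.83,30 
0.2,0.04,0,-0,-0.01,-0.83,30 
0.19,0.06,0,-0,-0.01,-0.83,30 
0.19,0.07,0,-0,-0.01,-0.83,30 
0.18,0.09,0,-0,-0.01,-0.83,30 
0.17,0.1,0,-0,-0.01,-0.83,30 
0.16,0.12,0,-0,-0.01,-0.83,30 
0.15,0.13,0,-0,-0.01,-0.83,30 
0.14,0.14,0,-0,-0,-0.83,30 
0.13,0.16,0,-0.01,-0.01,-0.83,30 
0.12,0.17,0,-0,-0,-0.83,30 
0.1,0.17,0,-0.01,-0.01,-0.82,30 
0.09,0.18,0,-0,-0,-0.83,30 
0.08,0.19,0,-0.01,-0.01,-0.82,30 
0.06,0.2,0,-0,-0,-0.83,30 
0.04,0.2,0,-0.01,-0.01,-0.82,30 
0.03,0.2,0,-0,-0,-0.83,30 
0,0.2,0.01,-0.01,-0.01,-0.82,30 
-- [0.4905 0.2842 0.23  ]
```

Call:
jog_arm(
  commands=[0.2, 0.01, 0, 0, -0.01, -0.83, 30, 0.2, 0.03, 0, 0, -0.01, -0.83, 30, 0.2, 0.04, 0, 0, -0.01, -0.83, 30, 0.19, 0.06, 0, 0, -0.01, -0.83, 30, 0.19, 0.07, 0, 0, -0.01, -0.83, 30, 0.18, 0.09, 0, 0, -0.01, -0.83, 30, 0.17, 0.1, 0, 0, -0.01, -0.83, 30, 0.16, 0.12, 0, 0, -0.01, -0.83, 30, 0.15, 0.13, 0, 0, -0.01, -0.83, 30, 0.14, 0.14, 0, 0, 0, -0.83, 30, 0.13, 0.16, 0, -0.01, -0.01, -0.83, 30, 0.12, 0.17, 0, 0, 0, -0.83, 30, 0.1, 0.17, 0, -0.01, -0.01, -0.82, 30, 0.09, 0.18, 0, 0, 0, -0.83, 30, 0.08, 0.19, 0, -0.01, -0.01, -0.82, 30, 0.06, 0.2, 0, 0, 0, -0.83, 30, 0.04, 0.2, 0, -0.01, -0.01, -0.82, 30, 0.03, 0.2, 0, 0, 0, -0.83, 30, 0, 0.2, 0.01, -0.01, -0.01, -0.82, 30, 0, 0, 0, 0, 0, 0, 30],
)

```text
t: 45.55
tool_pos: [0.4923, 0.2849, 0.2344]
tool_rot: [-0.372, 2.274, 0.166]
contact_force: [-0.2, -1.0, -2.7]
opening: 0.0454
grip_force: 62.5
```

```bash
python3 - <<'E'
from h import *
o=ctrl.get_obs();print(o["tool_pos"],o["opening"],o["q"].round(2))
im=eyes.get_image("scene");P=cloud(im);print("top of held",[np.nanmax(P[d["mask"]],0).round(3).tolist()+[d["bbox"]] for d in nets.silhouettes("scene","bottle1")])
tray()
c,_=cell(-1,-1,1);Mc=tool(U,np.radians(48),1);plan((up(c,c[2]+.002),Mc,6,30))
E
```

```text
[0.49228463 0.28488393 0.23443765] 0.04536500326267452 [ 0.43 -0.58  2.28 -0.15  0.6  -1.38]
top of held [[0.61, 0.344, 0.111, [411.2, 354.9, 455.1, 413.7]], [0.475, 0.408, 0.11, [493.3, 330.0, 536.4, 386.2]], [0.514, 0.312, 0.309, [453.9, 224.3, 499.6, 286.5]], [0.585, 0.448, 0.11, [477.4, 387.6, 524.4, 448.8]]]
cap 366 [0.45  0.382 0.104] [0.462 0.397 0.111]
cap 390 [0.585 0.318 0.104] [0.598 0.331 0.11 ]
cap 452 [0.559 0.421 0.104] [0.572 0.435 0.11 ]
0.41,0,0.36,-0,0.01,-0,30 
0.41,0,0.36,-0,0.01,-0,30 
0.41,0.01,0.36,-0.01,0.01,-0.01,30 
0.41,0,0.35,-0,0.01,-0,30 
0.41,0.01,0.36,-0.01,0.01,-0.01,30 
0.41,0,0.35,-0,0.01,-0,30 
-- [0.4898 0.284  0.0387]
```

Call:
jog_arm(
  commands=[0.41, 0, 0.36, 0, 0.01, 0, 30, 0.41, 0, 0.36, 0, 0.01, 0, 30, 0.41, 0.01, 0.36, -0.01, 0.01, -0.01, 30, 0.41, 0, 0.35, 0, 0.01, 0, 30, 0.41, 0.01, 0.36, -0.01, 0.01, -0.01, 30, 0.41, 0, 0.35, 0, 0.01, 0, 30, 0, 0, 0, 0, 0, 0, 30, 0, 0, 0, 0, 0, 0, 85, 0, 0, 0, 0, 0, 0, 85, 0, 0, 0, 0, 0, 0, 85, 0, 0, 0, 0, 0, 0, 85, 0, 0, -0.4, 0, 0, 0, 85, -0.1, 0, -0.6, 0, 0, 0, 85, -0.5, 0, -0.7, 0, 0, 0, 85, -0.5, 0, -0.6, 0, 0, 0, 85, -0.5, 0, -0.5, 0, 0, 0, 85, 0, 0, 0, 0, 0, 0, 85],
)

```text
t: 47.82
tool_pos: [0.434, 0.2657, 0.2296]
tool_rot: [-0.371, 2.269, 0.169]
contact_force: [0.4, -0.2, -0.3]
opening: 0.0849
grip_force: 0.0
```

```bash
python3 - <<'E'
from h import *
print(ctrl.get_obs()["q"].round(2));tray()
for c in ["top","scene"]:
    im=eyes.get_image(c);P=cloud(im);z=P[...,2];x,y=P[...,0],P[...,1]
    save(c+"5.png",im["image"])
    m=(x>.38)&(x<.56)&(y>-.16)&(y<.16)
    for lo,hi in [(.0155,.025),(.007,.0145)]:
        k,l=cv2.connectedComponents((m&(z>lo)&(z<hi)).astype(np.uint8),connectivity=4)
        for i in range(1,k):
            if (l==i).sum()>60: r,a=rect(P[l==i]);print(c,lo,(l==i).sum(),r.round(1),np.degrees(a).round(1))
    # holder
    m=(np.hypot(x-.612,y+.327)<.13)&(z>.02)&(z<.032);r,a=rect(P[m]);print(c,"holder",r.round(1),np.degrees(a).round(1))
E
```

```text
[ 0.46 -0.8   2.41 -0.15  0.69 -1.36]
cap 330 [0.483 0.283 0.104] [0.495 0.297 0.11 ]
cap 365 [0.45  0.382 0.104] [0.463 0.397 0.11 ]
cap 390 [0.585 0.318 0.104] [0.599 0.331 0.11 ]
cap 452 [0.559 0.421 0.104] [0.572 0.435 0.11 ]
top 0.0155 286 [507.5  51.1 100.1  26.4] 85.9
top 0.0155 297 [429.5  27.9 102.1  26.7] -79.6
top 0.007 226 [502.3 -34.2  86.2  32.7] 85.3
top 0.007 66 [462.4 -75.8  45.2  24.7] 70.9
top 0.007 184 [444.6 -49.2  73.8  37.6] 57.3
top holder [ 611.4 -327.6  167.    90.2] 62.8
scene 0.0155 489 [431.4  30.3 101.   28.4] -79.3
scene 0.0155 544 [509.8  52.2 101.   27.6] 85.3
scene 0.007 627 [443.3 -43.  115.7  50.5] -79.1
scene 0.007 448 [503.4 -18.1 123.8  32.7] 85.5
scene 0.007 77 [438.9  50.1  63.6   8.1] -77.7
scene 0.007 66 [522.6  77.4  57.9  20.5] -72.7
scene holder [ 612.8 -327.2  174.    86.7] 62.9
```

All four bottles stand. Next is the holder geometry, in holder axes.

```bash
cat >> h.py <<'E'
A=np.radians(-27.1);HX=np.array([np.cos(A),np.sin(A)]);HY=np.array([-HX[1],HX[0]]);HC=np.array([.612,-.3273])
def holder(P,lab):
    d=P[...,:2]-HC;hx=d@HX+.0435;hy=d@HY;z=P[...,2]
    blk=(z>.02)&(z<.03)&(abs(hx-.04)<.06)&(abs(hy)<.1)
    q=blk&(hx>.03)
    print(lab,"back region hy",np.percentile(hy[q],[.5,99.5]).round(4),"hx max",np.percentile(hx[q],99.5).round(4))
    ys=hy[blk&(hx>.03)];xs=hx[blk&(hx>.03)]
    # back edge angle: fit of max hx per hy bin
    b=[(y,hx[q&(abs(hy-y)<.003)].max()) for y in np.arange(-.07,.071,.01)]
    print(" tilt deg",np.degrees(np.polyfit(*np.array(b).T,1)[0]).round(2))
    s=(hx>.005)&(hx<.018)
    print(" ",[(round(y*1000),round(1000*float(np.nanmedian(z[s&(abs(hy-y)<.002)])))) for y in np.arange(-.084,.085,.004) if (s&(abs(hy-y)<.002)).any()])
E
python3 - <<'E'
from h import *
for c in ["top","scene"]: holder(cloud(eyes.get_image(c)),c)
E
```

```text
top back region hy [-0.0832  0.0822] hx max 0.0868
 tilt deg 0.36
  [(-84, 22), (-80, 26), (-76, 28), (-72, 24), (-68, 8), (-64, 7), (-60, 7), (-56, 9), (-52, 7), (-48, 6), (-44, 7), (-40, 7), (-36, 8), (-32, 23), (-28, 25), (-24, 26), (-20, 26), (-16, 25), (-12, 24), (-8, 30), (-4, 27), (0, 25), (4, 28), (8, 23), (12, 26), (16, 21), (20, 7), (24, 9), (28, 7), (32, 8), (36, 9), (40, 6), (44, 6), (48, 8), (52, 8), (56, 8), (60, 9), (64, 6), (68, 9), (72, 25), (76, 24), (80, 25), (84, 4)]
scene back region hy [-0.0841  0.085 ] hx max 0.0871
 tilt deg 0.27
  [(-84, 25), (-80, 25), (-76, 25), (-72, 20), (-68, 15), (-64, 8), (-60, 7), (-56, 8), (-36, 23), (-32, 25), (-28, 25), (-24, 24), (-20, 25), (-16, 24), (-12, 26), (-8, 24), (-4, 25), (0, 25), (4, 24), (8, 25), (12, 24), (16, 18), (20, 10), (24, 7), (28, 7), (32, 7), (36, 7), (40, 7), (44, 8), (48, 9), (52, 9), (68, 24), (72, 26), (76, 24), (80, 9), (84, 14)]
```

```bash
cat >> h.py <<'E'
def down(cx,cy,deg,fwd,z,s=1):
    a=np.radians(deg);return np.array([cx/1000+fwd*np.cos(a),cy/1000+fwd*np.sin(a),z]),tool(a,0,s)
E
python3 - <<'E'
from h import *
p,M=down(430.7,29.2,-79.8,.01,.13)
plan((p,M,17,50))
E
```

```text
0.12,-0.23,0,0.42,0.36,0.94,50 
0.09,-0.24,0.02,0.42,0.36,0.95,50 
0.07,-0.24,0.03,0.42,0.36,0.94,50 
0.05,-0.25,0.04,0.42,0.36,0.95,50 
0.02,-0.25,0.05,0.42,0.36,0.94,50 
-0.01,-0.25,0.06,0.42,0.36,0.94,50 
-0.03,-0.24,0.08,0.42,0.36,0.95,50 
-0.06,-0.24,0.08,0.42,0.36,0.94,50 
-0.08,-0.22,0.09,0.42,0.36,0.94,50 
-0.1,-0.21,0.1,0.42,0.36,0.95,50 
-0.13,-0.2,0.1,0.42,0.37,0.94,50 
-0.15,-0.18,0.1,0.42,0.36,0.95,50 
-0.17,-0.16,0.11,0.42,0.37,0.94,50 
-0.19,-0.14,0.1,0.42,0.37,0.95,50 
-0.2,-0.12,0.1,0.41,0.36,0.94,50 
-0.21,-0.09,0.1,0.42,0.37,0.95,50 
-0.23,-0.07,0.1,0.41,0.36,0.94,50 
-- [0.4323 0.0194 0.13  ]
```

Call:
jog_arm(
  commands=[0.12, -0.23, 0, 0.42, 0.36, 0.94, 50, 0.09, -0.24, 0.02, 0.42, 0.36, 0.95, 50, 0.07, -0.24, 0.03, 0.42, 0.36, 0.94, 50, 0.05, -0.25, 0.04, 0.42, 0.36, 0.95, 50, 0.02, -0.25, 0.05, 0.42, 0.36, 0.94, 50, -0.01, -0.25, 0.06, 0.42, 0.36, 0.94, 50, -0.03, -0.24, 0.08, 0.42, 0.36, 0.95, 50, -0.06, -0.24, 0.08, 0.42, 0.36, 0.94, 50, -0.08, -0.22, 0.09, 0.42, 0.36, 0.94, 50, -0.1, -0.21, 0.1, 0.42, 0.36, 0.95, 50, -0.13, -0.2, 0.1, 0.42, 0.37, 0.94, 50, -0.15, -0.18, 0.1, 0.42, 0.36, 0.95, 50, -0.17, -0.16, 0.11, 0.42, 0.37, 0.94, 50, -0.19, -0.14, 0.1, 0.42, 0.37, 0.95, 50, -0.2, -0.12, 0.1, 0.41, 0.36, 0.94, 50, -0.21, -0.09, 0.1, 0.42, 0.37, 0.95, 50, -0.23, -0.07, 0.1, 0.41, 0.36, 0.94, 50, 0, 0, 0, 0, 0, 0, 50],
)

```text
t: 50.32
tool_pos: [0.4326, 0.0191, 0.1302]
tool_rot: [-2.016, -2.408, -0.002]
contact_force: [-0.7, -0.9, -0.6]
opening: 0.0501
grip_force: 0.0
```

```bash
python3 - <<'E'
from h import *
o=ctrl.get_obs();print(o["tool_pos"],o["q"].round(2));tray()
im=eyes.get_image("wrist");save("w1.png",im["image"]);print(im["K"].round(1).tolist());
M=R.from_rotvec(o["tool_rot"]).as_matrix();Tt=np.eye(4);Tt[:3,:3]=M;Tt[:3,3]=o["tool_pos"];print((np.linalg.inv(Tt)@im["cam_to_world"]).round(3).tolist())
p,M=down(430.7,29.2,-79.8,.01,.13)
plan((up(p,.06),M,3,50),(up(p,.003),M,3,50))
E
```

```text
[0.43256966 0.01914056 0.13022767] [-0.13 -0.35  2.15  0.    1.35 -0.31]
cap 327 [0.483 0.283 0.104] [0.496 0.296 0.11 ]
cap 373 [0.45  0.382 0.104] [0.463 0.396 0.111]
cap 390 [0.585 0.318 0.104] [0.598 0.332 0.111]
cap 455 [0.559 0.421 0.104] [0.572 0.435 0.111]
[[371.6, 0.0, 318.9], [0.0, 371.6, 240.4], [0.0, 0.0, 1.0]]
[[0.002, 0.964, 0.265, 0.068], [1.0, -0.001, -0.002, -0.001], [-0.002, 0.265, -0.964, -0.143], [0.0, 0.0, 0.0, 1.0]]
-0,-0,0.4,0.01,-0,0,50 
-0.01,-0,0.39,0.01,-0.01,0.01,50 
-0,-0.01,0.4,0,-0,0,50 
-- [0.4322 0.0195 0.0598]
-0,0,0.32,0,-0,0,50 
-0,0,0.31,0,-0,0,50 
-0,0,0.32,0,-0,0,50 
-- [0.4323 0.0195 0.0028]
```

View pics/w1.png

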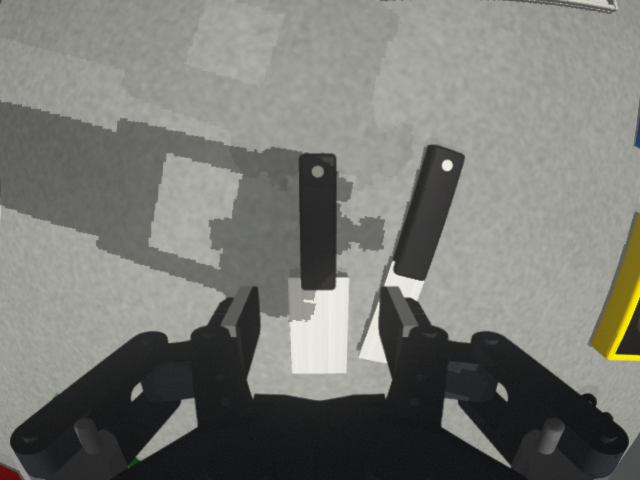

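The wide scraper (handle at (318,220), blade at (318,325)) is centred between the fingers, and the narrow one is clear on the right. Next I lower and grip.

Call:
jog_arm(
  commands=[0, 0, 0.4, 0.01, 0, 0, 50, -0.01, 0, 0.39, 0.01, -0.01, 0.01, 50, 0, -0.01, 0.4, 0, 0, 0, 50, 0, 0, 0.32, 0, 0, 0, 50, 0, 0, 0.31, 0, 0, 0, 50, 0, 0, 0.32, 0, 0, 0, 50, 0, 0, 0, 0, 0, 0, 50, 0, 0, 0, 0, 0, 0, 10, 0, 0, 0, 0, 0, 0, 10, 0, 0, 0, 0, 0, 0, 10, 0, 0, 0, 0, 0, 0, 10, 0, 0, 0, 0, 0, 0, 10],
  newtons=60,
)

```text
t: 51.92
tool_pos: [0.4342, 0.0193, 0.0052]
tool_rot: [2.014, 2.407, 0.005]
contact_force: [0.7, 1.9, 6.6]
opening: 0.0242
grip_force: 62.3
```

Call:
jog_arm(
  commands=[0, 0, -0.3, 0, 0, 0, 10, 0, 0, -0.4, 0, 0, 0, 10, 0, 0, -0.5, 0, 0, 0, 10, 0, 0, 0, 0, 0, 0, 10],
)

```text
t: 52.42
tool_pos: [0.4348, 0.019, 0.078]
tool_rot: [2.012, 2.405, 0.007]
contact_force: [-0.4, 0.3, -1.0]
opening: 0.0246
grip_force: 61.6
```

```bash
cat >> h.py <<'E'
def blade(lab=""):
    """held scraper in tool coordinates from scene and top clouds"""
    o=ctrl.get_obs();M=R.from_rotvec(o["tool_rot"]).as_matrix()
    for c in ["top","scene"]:
        P=cloud(eyes.get_image(c));L=(P-o["tool_pos"])@M   # tool coords
        for nm,x0,x1 in [("blade",-.125,-.055),("rear",.015,.06)]:
            m=(L[...,0]>x0)&(L[...,0]<x1)&(abs(L[...,1])<.04)&(L[...,2]>-.025)&(L[...,2]<.006)
            if m.sum()>25: print(lab,c,nm,m.sum(),"x",np.percentile(L[m][:,0],[1,99]).round(4),"y",np.percentile(L[m][:,1],[2,98]).round(4),"z",np.median(L[m][:,2]).round(4),"slope",np.polyfit(L[m][:,0],L[m][:,2],1)[0].round(3))
E
python3 - <<'E'
from h import *
o=ctrl.get_obs();print(o["tool_pos"],o["opening"],o["grip_force"]);blade()
p=HC-.0435*HX+.0435*HY
# TCP with blade tip 15 mm before the mouth: tip is .12 ahead of grasp
A2=np.radians(-26.9);h=np.array([np.cos(A2),np.sin(A2)])
q=p-h*(.120+.03);print("mouth",p,q)
plan((up(o["tool_pos"],.11),R.from_rotvec(o["tool_rot"]).as_matrix(),1,10),([*q,.11],tool(A2,0,1),14,10))
E
```

```text
[0.43484111 0.01896381 0.07803821] 0.02464018026038554 61.57252550125122
 top blade 440 x [-0.119  -0.0562] y [-0.0229  0.0219] z -0.006 slope -0.022
 top rear 59 x [0.0374 0.0597] y [-0.0138  0.0038] z -0.0134 slope -0.122
 scene blade 494 x [-0.1187 -0.0557] y [-0.0237  0.0224] z -0.0042 slope -0.003
 scene rear 347 x [0.0153 0.0597] y [-0.0121  0.0135] z -0.012 slope 0.008
mouth [ 0.59309195 -0.26875954] [ 0.45932232 -0.20089433]
-0.01,0.04,-0.58,-0.06,-0.02,0,10 
-- [0.4349 0.0191 0.1098]
-0.26,-0.02,0,0,0,-0.66,10 
-0.26,-0.03,0,0,0,-0.66,10 
-0.26,-0.05,0,0,0,-0.66,10 
-0.25,-0.07,0,0,0.01,-0.66,10 
-0.25,-0.09,0,0.01,0,-0.66,10 
-0.24,-0.1,0,0,0.01,-0.66,10 
-0.24,-0.12,-0,0.01,0,-0.66,10 
-0.23,-0.13,0,0,0.01,-0.66,10 
-0.22,-0.15,-0,0.01,0,-0.66,10 
-0.21,-0.16,-0,0,0.01,-0.66,10 
-0.2,-0.18,-0,0.01,0,-0.66,10 
-0.18,-0.19,-0,0,0.01,-0.66,10 
-0.17,-0.2,-0,0.01,0,-0.66,10 
-0.16,-0.2,-0,0,0.01,-0.66,10 
-- [ 0.4594 -0.2006  0.11  ]
```

Call:
jog_arm(
  commands=[-0.01, 0.04, -0.58, -0.06, -0.02, 0, 10, -0.26, -0.02, 0, 0, 0, -0.66, 10, -0.26, -0.03, 0, 0, 0, -0.66, 10, -0.26, -0.05, 0, 0, 0, -0.66, 10, -0.25, -0.07, 0, 0, 0.01, -0.66, 10, -0.25, -0.09, 0, 0.01, 0, -0.66, 10, -0.24, -0.1, 0, 0, 0.01, -0.66, 10, -0.24, -0.12, 0, 0.01, 0, -0.66, 10, -0.23, -0.13, 0, 0, 0.01, -0.66, 10, -0.22, -0.15, 0, 0.01, 0, -0.66, 10, -0.21, -0.16, 0, 0, 0.01, -0.66, 10, -0.2, -0.18, 0, 0.01, 0, -0.66, 10, -0.18, -0.19, 0, 0, 0.01, -0.66, 10, -0.17, -0.2, 0, 0.01, 0, -0.66, 10, -0.16, -0.2, 0, 0, 0.01, -0.66, 10, 0, 0, 0, 0, 0, 0, 10],
)

```text
t: 54.52
tool_pos: [0.4589, -0.2006, 0.1087]
tool_rot: [-0.733, -3.052, -0.003]
contact_force: [-0.6, -0.0, -1.2]
opening: 0.0244
grip_force: 61.5
```

```bash
python3 - <<'E'
from h import *
o=ctrl.get_obs();print(o["tool_pos"],o["opening"],o["grip_force"],o["q"].round(2));blade()
im=eyes.get_image("wrist");save("w2.png",im["image"])
for c in ["top","scene"]: holder(cloud(eyes.get_image(c)),c)
p=HC-.0435*HX+.0435*HY
A2=np.radians(-26.9);h=np.array([np.cos(A2),np.sin(A2)]);q=p-h*.15
plan(([*q,.0075],tool(A2,0,1),4,10))
E
```

```text
[ 0.45885891 -0.20059669  0.10870678] 0.024388005995347007 61.46212577819824 [-0.56 -0.14  2.01  0.    1.27 -1.66]
 top blade 91 x [-0.1205 -0.1061] y [-0.0213  0.0228] z -0.0057 slope -0.195
 top rear 110 x [0.0185 0.0446] y [-0.0115  0.0135] z -0.0148 slope 0.018
 scene blade 481 x [-0.1197 -0.0555] y [-0.0209  0.0257] z -0.0063 slope 0.004
 scene rear 262 x [0.0159 0.0584] y [-0.0088  0.0167] z -0.0129 slope -0.014
top back region hy [-0.0833  0.0821] hx max 0.0872
 tilt deg 0.0
  [(-84, 26), (-80, 23), (-76, 27), (-72, 23), (-68, 9), (-64, 5), (-60, 5), (-56, 8), (-52, 9), (-48, 7), (-44, 7), (-40, 6), (-36, 8), (-32, 30), (-28, 25), (-24, 25), (-20, 23), (-16, 24), (-12, 24), (-8, 23), (-4, 27), (0, 24), (4, 22), (8, 26), (12, 26), (16, 24), (20, 7), (24, 9), (28, 7), (32, 8), (36, 5), (40, 7), (44, 7), (48, 7), (52, 7), (56, 5), (60, 6), (64, 9), (68, 9), (72, 26), (76, 25), (80, 23), (84, -1)]
scene back region hy [-0.083   0.0849] hx max 0.0871
 tilt deg -0.13
  [(-84, 24), (-80, 25), (-76, 25), (-72, 14), (-68, 17), (-64, 6), (-60, 7), (-56, 8), (-36, 23), (-32, 25), (-28, 25), (-24, 26), (-20, 26), (-16, 26), (-12, 24), (-8, 24), (-4, 26), (0, 26), (4, 25), (8, 25), (12, 23), (16, 19), (20, 10), (24, 6), (28, 7), (32, 7), (36, 6), (40, 8), (44, 7), (48, 8), (68, 24), (72, 24), (76, 25), (80, 14), (84, 12)]
-0,-0,0.43,0,-0,0,10 
-0,-0.01,0.43,0,-0,0,10 
-0,-0,0.43,0,-0,0,10 
-0.01,-0.01,0.42,0.01,-0.01,0,10 
-- [ 0.4595 -0.2011  0.0076]
```

View pics/w2.png

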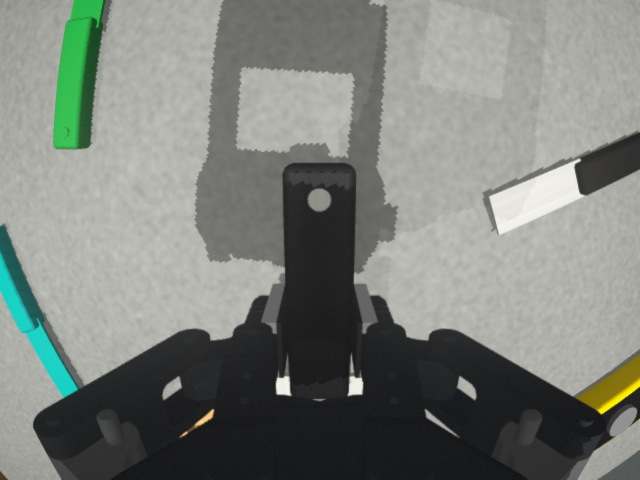

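The handle is centred in the grip at (319,280). The blade against holder comparison in both cameras puts the slot 1.5 mm towards -y. I lower with that shift, then advance.

Call:
jog_arm(
  commands=[0, -0.01, 0.43, 0, 0, 0, 10, 0, -0.01, 0.43, 0, 0, 0, 10, 0, -0.01, 0.43, 0, 0, 0, 10, -0.01, -0.01, 0.4, 0.01, -0.01, 0, 10, 0, 0, 0, 0, 0, 0, 10],
)

```text
t: 55.4
tool_pos: [0.4577, -0.2015, 0.0074]
tool_rot: [-0.73, -3.052, -0.001]
contact_force: [-0.0, -0.2, -0.5]
opening: 0.0243
grip_force: 61.5
```

```bash
python3 - <<'E'
from h import *
o=ctrl.get_obs();print(o["tool_pos"]);blade()
P=o["tool_pos"][:2]-HC;print("tool in holder hx,hy",(P@HX+.0435).round(4),(P@HY).round(4))
M=R.from_rotvec(o["tool_rot"]).as_matrix();print("az of -x",np.degrees(np.arctan2(-M[1,0],-M[0,0])))
E
```

```text
[ 0.45770273 -0.2015243   0.00743915]
 top blade 152 x [-0.1239 -0.1005] y [-0.0365  0.0385] z -0.0047 slope -0.314
 top rear 41 x [0.0156 0.0267] y [-0.0381  0.0362] z -0.0089 slope -1.709
 scene blade 535 x [-0.1224 -0.0561] y [-0.0368  0.035 ] z -0.0077 slope -0.016
 scene rear 246 x [0.0163 0.0569] y [-0.0086  0.0308] z -0.0127 slope -0.109
tool in holder hx,hy -0.1512 0.0417
az of -x -26.892183275278374
```

Call:
jog_arm(
  commands=[-0.16, 0, 0, 0, 0, 0, 10, -0.16, 0, 0, 0, 0, 0, 10, -0.16, 0, 0, 0, 0, 0, 10, -0.16, 0, 0, 0, 0, 0, 10, -0.16, 0, 0, 0, 0, 0, 10, 0, 0, 0, 0, 0, 0, 10],
)

```text
t: 56.25
tool_pos: [0.5029, -0.2251, 0.0096]
tool_rot: [0.731, 3.054, -0.001]
contact_force: [0.4, 0.1, -0.3]
opening: 0.0245
grip_force: 61.5
```

```bash
cat > st.py <<'E'
from h import *
o=ctrl.get_obs();P=o["tool_pos"][:2]-HC;M=R.from_rotvec(o["tool_rot"]).as_matrix()
print("hx",(P@HX+.0435).round(4),"hy",(P@HY).round(4),"z",o["tool_pos"][2].round(4),"F tool",(M.T@o["contact_force"]).round(1),"T",o["wrist_torque"].round(2),o["opening"])
im=eyes.get_image("scene");import sys;save(sys.argv[1],cv2.resize(im["image"][150:330,140:380],(800,600),interpolation=cv2.INTER_CUBIC))
E
python3 st.py s6.png
```

```text
hx -0.1001 hy 0.0413 z 0.0096 F tool [-0.3  0.2  0.3] T [-0.02  0.06  0.07] 0.024527969589769005
```

View pics/s6.png

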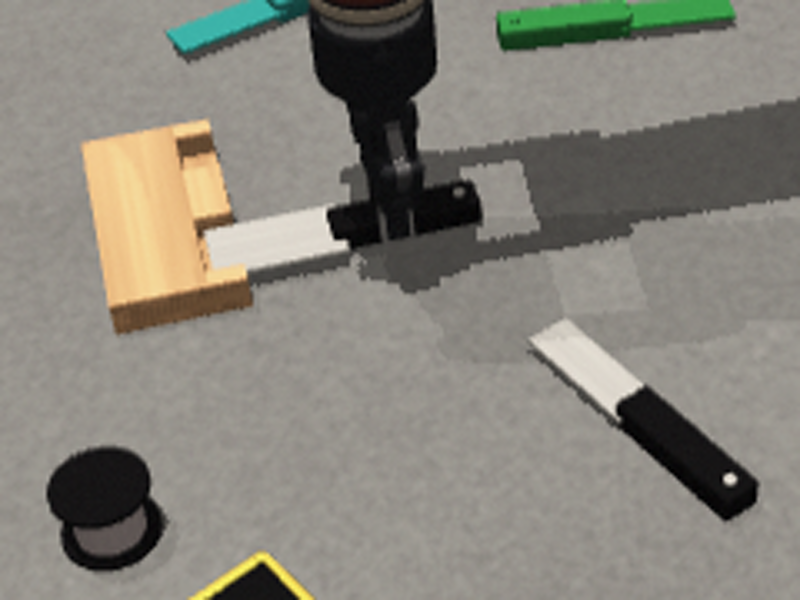

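The blade tip is in the wide slot at (215,250), clear of both sides. I come down 2.5 mm and push home.

Call:
jog_arm(
  commands=[-0.08, 0, 0.04, 0, 0, 0, 10, -0.14, 0, 0, 0, 0, 0, 10, -0.14, 0, 0, 0, 0, 0, 10, -0.14, 0, 0, 0, 0, 0, 10, -0.14, 0, 0, 0, 0, 0, 10, -0.14, 0, 0, 0, 0, 0, 10, 0, 0, 0, 0, 0, 0, 10],
)

```text
t: 57.18
tool_pos: [0.5446, -0.2463, 0.0073]
tool_rot: [0.73, 3.054, -0.001]
contact_force: [0.0, -0.5, -1.7]
opening: 0.0247
grip_force: 61.5
```

```bash
python3 st.py s7.png
```

```text
hx -0.0534 hy 0.0414 z 0.0073 F tool [-0.2 -0.5  1.7] T [-0.03  0.01  0.06] 0.024685736954199875
```

Call:
jog_arm(
  commands=[-0.07, 0, 0, 0, 0, 0, 10, -0.07, 0, 0.01, 0, 0, 0, 10, -0.05, 0, 0, 0, 0, 0, 10, 0, 0, 0, 0, 0, 0, 10],
)

```text
t: 57.72
tool_pos: [0.5522, -0.2499, 0.0055]
tool_rot: [-0.73, -3.051, -0.001]
contact_force: [-4.8, 3.5, 1.4]
opening: 0.0246
grip_force: 61.8
```

```bash
python3 st.py s7.png
```

```text
hx -0.045 hy 0.0416 z 0.0055 F tool [ 5.9  1.  -1.4] T [ 0.33  0.77 -0.15] 0.024553661720428895
```

Call:
jog_arm(
  commands=[-0.04, 0, 0, 0, 0, 0, 10, 0, 0, 0, 0, 0, 0, 10, 0, 0, 0, 0, 0, 0, 10],
)

```text
t: 58.15
tool_pos: [0.5522, -0.2499, 0.0054]
tool_rot: [-0.728, -3.045, -0.004]
contact_force: [-13.8, 6.9, 7.4]
opening: 0.0245
grip_force: 62.6
```

Call:
jog_arm(
  commands=[0, 0, 0, 0, 0, 0, 50, 0, 0, 0, 0, 0, 0, 50, 0, 0, 0, 0, 0, 0, 50, 0, 0, -0.3, 0, 0, 0, 50, 0, 0, -0.6, 0, 0, 0, 50, 0, 0, -0.6, 0, 0, 0, 50, 0, 0, -0.4, 0, 0, 0, 50, 0, 0, 0, 0, 0, 0, 50],
)

```text
t: 59.15
tool_pos: [0.5582, -0.2533, 0.1249]
tool_rot: [0.729, 3.047, -0.005]
contact_force: [-0.4, 0.2, -0.7]
opening: 0.0497
grip_force: 0.0
```

```bash
python3 - <<'E'
from h import *
tray()
for c in ["top","scene"]:
    P=cloud(eyes.get_image(c));x,y,z=P[...,0],P[...,1],P[...,2]
    m=(x>.4)&(x<.58)&(y>-.26)&(y<.13)&(z>.0155)&(z<.025)
    k,l=cv2.connectedComponents(m.astype(np.uint8),connectivity=4)
    for i in range(1,k):
        if (l==i).sum()>60:
            r,a=rect(P[l==i]);d=r[:2]/1000-HC;print(c,(l==i).sum(),r.round(1),np.degrees(a).round(1),"h:",(d@HX+.0435).round(4),(d@HY).round(4),np.median(P[l==i][:,2]).round(4))
p,M=down(508.9,51.8,-94.5,.01,.12)
plan((p,M,18,50))
E
```

```text
cap 329 [0.483 0.283 0.104] [0.495 0.297 0.11 ]
cap 371 [0.45  0.382 0.104] [0.462 0.397 0.11 ]
cap 385 [0.606 0.291 0.104] [0.62  0.304 0.111]
cap 451 [0.559 0.421 0.104] [0.572 0.435 0.11 ]
top 280 [507.7  51.5  99.6  26.5] 85.1 h: -0.2219 0.2898 0.0199
scene 316 [ 538.7 -239.4   84.4   29.2] -28.3 h: -0.0618 0.0448 0.0195
scene 538 [509.8  51.7 100.7  28.1] 84.6 h: -0.2202 0.2908 0.0198
0.16,0.22,-0,-0,-0,0.66,50 
0.18,0.21,-0,-0,0,0.66,50 
0.19,0.2,-0,-0,0,0.65,50 
0.2,0.19,-0,-0,0,0.66,50 
0.21,0.17,-0,-0,0,0.65,50 
0.23,0.16,-0,-0,0,0.66,50 
0.24,0.14,-0,-0,0,0.65,50 
0.24,0.13,-0,-0,0,0.66,50 
0.25,0.11,-0,-0,0,0.65,50 
0.26,0.09,-0,-0,0,0.66,50 
0.26,0.08,-0,-0,0,0.65,50 
0.27,0.06,-0,-0,0,0.66,50 
0.27,0.04,-0,-0,0,0.65,50 
0.28,0.03,-0,-0,0,0.66,50 
0.28,0.01,-0,-0,0,0.65,50 
0.27,-0.01,-0,-0,0,0.66,50 
0.27,-0.03,-0,-0,0,0.65,50 
0.27,-0.05,-0.01,-0,0,0.66,50 
-- [0.5083 0.0415 0.1202]
```

A knock moved one tray bottle about 3 cm, but it is still upright at full cap height and inside the tray walls. The wide scraper is home. The narrow one is next.

Call:
jog_arm(
  commands=[0.16, 0.22, 0, 0, 0, 0.66, 50, 0.18, 0.21, 0, 0, 0, 0.66, 50, 0.19, 0.2, 0, 0, 0, 0.65, 50, 0.2, 0.19, 0, 0, 0, 0.66, 50, 0.21, 0.17, 0, 0, 0, 0.65, 50, 0.23, 0.16, 0, 0, 0, 0.66, 50, 0.24, 0.14, 0, 0, 0, 0.65, 50, 0.24, 0.13, 0, 0, 0, 0.66, 50, 0.25, 0.11, 0, 0, 0, 0.65, 50, 0.26, 0.09, 0, 0, 0, 0.66, 50, 0.26, 0.08, 0, 0, 0, 0.65, 50, 0.27, 0.06, 0, 0, 0, 0.66, 50, 0.27, 0.04, 0, 0, 0, 0.65, 50, 0.28, 0.03, 0, 0, 0, 0.66, 50, 0.28, 0.01, 0, 0, 0, 0.65, 50, 0.27, -0.01, 0, 0, 0, 0.66, 50, 0.27, -0.03, 0, 0, 0, 0.65, 50, 0.27, -0.05, -0.01, 0, 0, 0.66, 50, 0, 0, 0, 0, 0, 0, 50],
)

```text
t: 61.68
tool_pos: [0.5077, 0.0418, 0.1192]
tool_rot: [-2.304, -2.135, 0.003]
contact_force: [-0.2, 0.1, 0.5]
opening: 0.05
grip_force: 0.0
```

```bash
python3 - <<'E'
from h import *
o=ctrl.get_obs();print(o["tool_pos"],o["q"].round(2));tray()
im=eyes.get_image("wrist");save("w3.png",im["image"])
im=eyes.get_image("top");save("t3.png",cv2.resize(im["image"][130:310,110:350],(800,600),interpolation=cv2.INTER_CUBIC))
p,M=down(508.9,51.8,-94.8,.01,.13)
plan((up(p,.06),M,3,50),(up(p,.003),M,3,50))
E
```

```text
[0.50773122 0.0417996  0.11922863] [-0.06 -0.13  1.98 -0.    1.29  0.01]
cap 325 [0.483 0.283 0.104] [0.495 0.297 0.111]
cap 371 [0.45  0.382 0.104] [0.463 0.397 0.11 ]
cap 388 [0.606 0.29  0.104] [0.619 0.304 0.111]
cap 451 [0.559 0.421 0.104] [0.571 0.435 0.111]
0.01,-0,0.33,-0,0,0.02,50 
0,-0,0.34,-0,0.01,0.02,50 
0.01,-0.01,0.33,-0,0,0.02,50 
-- [0.508  0.0419 0.0601]
-0,0,0.32,-0,0,-0,50 
-0,0,0.32,-0,0,-0,50 
-0,0,0.31,-0,0,-0,50 
-- [0.508  0.0419 0.0031]
```

View pics/w3.png

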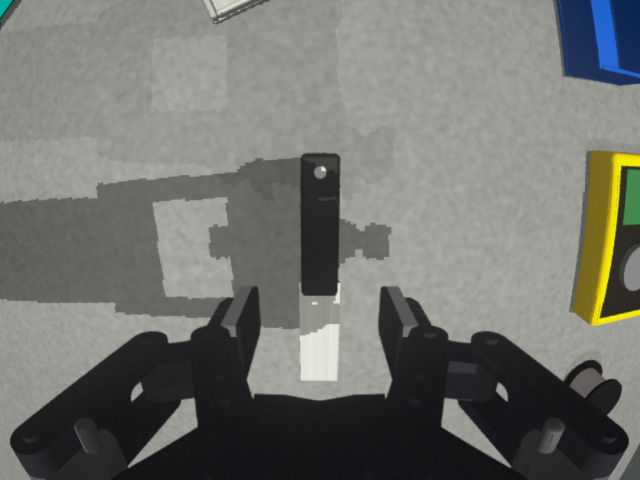

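View pics/t3.png

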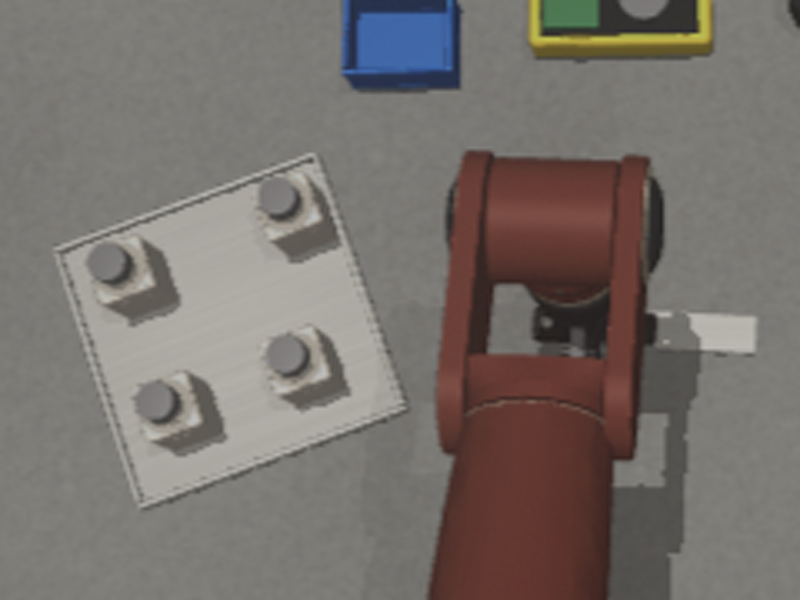

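All four bottles stand inside the tray; the knocked one at (295,215) is close to the wall but inside it. In the wrist view the narrow black scraper is centred at (320,230). Next I grip and lift.

Call:
jog_arm(
  commands=[0.01, 0, 0.33, 0, 0, 0.02, 50, 0, 0, 0.34, 0, 0.01, 0.02, 50, 0.01, -0.01, 0.33, 0, 0, 0.02, 50, 0, 0, 0.32, 0, 0, 0, 50, 0, 0, 0.32, 0, 0, 0, 50, 0, 0, 0.31, 0, 0, 0, 50, 0, 0, 0, 0, 0, 0, 50, 0, 0, 0, 0, 0, 0, 10, 0, 0, 0, 0, 0, 0, 10, 0, 0, 0, 0, 0, 0, 10, 0, 0, 0, 0, 0, 0, 10, 0, 0, 0, 0, 0, 0, 10],
  newtons=60,
)

```text
t: 63.32
tool_pos: [0.5095, 0.0423, 0.0049]
tool_rot: [2.312, 2.124, 0.003]
contact_force: [0.3, -0.1, 5.4]
opening: 0.0241
grip_force: 63.0
```

Call:
jog_arm(
  commands=[0, 0, -0.3, 0, 0, 0, 10, 0, 0, -0.5, 0, 0, 0, 10, 0, 0, -0.5, 0, 0, 0, 10, 0, 0, -0.4, 0, 0, 0, 10, 0, 0, 0, 0, 0, 0, 10],
)

```text
t: 63.95
tool_pos: [0.5098, 0.0424, 0.1085]
tool_rot: [2.31, 2.123, 0.007]
contact_force: [0.8, 0.4, -0.9]
opening: 0.0244
grip_force: 62.2
```

```bash
python3 - <<'E'
from h import *
o=ctrl.get_obs();print(o["tool_pos"],o["opening"],o["grip_force"]);blade()
A2=np.radians(-26.9);h=np.array([np.cos(A2),np.sin(A2)])
p=HC-.0435*HX+(-.0515-.0018)*HY;q=p-h*(.12+.03)
plan(([*q,.11],tool(A2,0,1),18,10))
E
```

```text
[0.50984183 0.04237357 0.10848124] 0.0243746953618425 62.22365856170654
 top blade 309 x [-0.1202 -0.0566] y [-0.0153  0.0138] z -0.0061 slope -0.011
 top rear 45 x [0.0354 0.0571] y [-0.015   0.0034] z -0.0138 slope -0.35
 scene blade 240 x [-0.1209 -0.0578] y [-0.0166  0.0142] z -0.0045 slope -0.005
 scene rear 417 x [0.0154 0.0593] y [-0.0131  0.0124] z -0.0119 slope 0.085
-0.31,-0.06,-0,0,0,-0.66,10 
-0.31,-0.08,-0,0,0,-0.66,10 
-0.3,-0.1,-0,0,0,-0.66,10 
-0.29,-0.12,-0.01,0,0,-0.66,10 
-0.29,-0.14,-0,0,0,-0.66,10 
-0.27,-0.16,-0.01,0,0,-0.66,10 
-0.26,-0.17,-0,0,0,-0.66,10 
-0.25,-0.19,-0.01,0,0,-0.66,10 
-0.24,-0.21,-0,0,0,-0.66,10 
-0.23,-0.22,-0.01,0,0,-0.66,10 
-0.21,-0.24,-0,0,0,-0.66,10 
-0.19,-0.25,-0.01,0,0,-0.66,10 
-0.18,-0.26,-0,0,0,-0.66,10 
-0.16,-0.28,-0.01,0,0,-0.66,10 
-0.14,-0.29,-0,0,0,-0.66,10 
-0.12,-0.29,-0.01,0,0,-0.65,10 
-0.1,-0.3,-0,0,0,-0.66,10 
-0.08,-0.31,-0.01,0,0,-0.65,10 
-- [ 0.415  -0.2872  0.11  ]
```

Call:
jog_arm(
  commands=[-0.31, -0.06, 0, 0, 0, -0.66, 10, -0.31, -0.08, 0, 0, 0, -0.66, 10, -0.3, -0.1, 0, 0, 0, -0.66, 10, -0.29, -0.12, -0.01, 0, 0, -0.66, 10, -0.29, -0.14, 0, 0, 0, -0.66, 10, -0.27, -0.16, -0.01, 0, 0, -0.66, 10, -0.26, -0.17, 0, 0, 0, -0.66, 10, -0.25, -0.19, -0.01, 0, 0, -0.66, 10, -0.24, -0.21, 0, 0, 0, -0.66, 10, -0.23, -0.22, -0.01, 0, 0, -0.66, 10, -0.21, -0.24, 0, 0, 0, -0.66, 10, -0.19, -0.25, -0.01, 0, 0, -0.66, 10, -0.18, -0.26, 0, 0, 0, -0.66, 10, -0.16, -0.28, -0.01, 0, 0, -0.66, 10, -0.14, -0.29, 0, 0, 0, -0.66, 10, -0.12, -0.29, -0.01, 0, 0, -0.65, 10, -0.1, -0.3, 0, 0, 0, -0.66, 10, -0.08, -0.31, -0.01, 0, 0, -0.65, 10, 0, 0, 0, 0, 0, 0, 10],
)

```text
t: 66.42
tool_pos: [0.4145, -0.2872, 0.1088]
tool_rot: [-0.734, -3.053, -0.003]
contact_force: [-0.2, 1.1, -1.0]
opening: 0.0244
grip_force: 62.1
```

```bash
python3 - <<'E'
from h import *
o=ctrl.get_obs();print(o["tool_pos"],o["opening"],o["q"].round(2));blade()
for c in ["top","scene"]: holder(cloud(eyes.get_image(c)),c)
A2=np.radians(-26.9);h=np.array([np.cos(A2),np.sin(A2)])
p=HC-.0435*HX+(-.0515-.0018)*HY;q=p-h*(.12+.03)
plan(([*q,.0072],tool(A2,0,1),4,10))
E
```

```text
[ 0.41448    -0.2872197   0.10881771] 0.0244315870938261 [-0.75 -0.13  2.    0.    1.27 -1.85]
 top blade 34 x [-0.122  -0.0958] y [-0.013   0.0153] z -0.0071 slope -0.109
 top rear 100 x [0.0158 0.0419] y [-0.0112  0.0138] z -0.0148 slope -0.097
 scene blade 279 x [-0.1212 -0.0557] y [-0.0132  0.0182] z -0.0065 slope 0.01
 scene rear 233 x [0.0158 0.0572] y [-0.0089  0.0181] z -0.0126 slope -0.011
top back region hy [-0.0836  0.0819] hx max 0.0868
 tilt deg -0.02
  [(-84, 24), (-80, 27), (-76, 23), (-72, 23), (-68, 8), (-64, 7), (-60, 5), (-56, 6), (-52, 5), (-48, 7), (-44, 7), (-40, 6), (-36, 11), (-32, 22), (-28, 24), (-24, 26), (-20, 27), (-16, 23), (-12, 25), (-8, 26), (-4, 26), (0, 26), (4, 27), (8, 23), (12, 26), (16, 22), (20, 13), (24, 10), (28, 11), (32, 14), (36, 8), (40, 13), (44, 11), (48, 11), (52, 11), (56, 13), (60, 11), (64, 10), (68, 7), (72, 24), (76, 24), (80, 26), (84, 2)]
scene back region hy [-0.0836  0.0848] hx max 0.0871
 tilt deg 0.0
  [(-84, 25), (-80, 25), (-76, 25), (-72, 16), (-68, 15), (-64, 7), (-60, 7), (-56, 8), (-36, 22), (-32, 25), (-28, 24), (-24, 24), (-20, 25), (-16, 24), (-12, 25), (-8, 25), (-4, 25), (0, 24), (4, 24), (8, 25), (12, 24), (16, 17), (20, 12), (24, 11), (28, 11), (32, 11), (36, 10), (40, 13), (44, 11), (48, 11), (52, 12), (56, 15), (68, 24), (72, 25), (76, 24), (80, 13), (84, 13)]
-0,-0,0.43,0,-0,0,10 
-0,-0,0.43,0,-0,0,10 
-0,-0.01,0.42,0.01,-0,0,10 
-0,-0,0.43,0,-0.01,0,10 
-- [ 0.4151 -0.2867  0.0071]
```

Call:
jog_arm(
  commands=[0, 0, 0.43, 0, 0, 0, 10, 0, 0, 0.43, 0, 0, 0, 10, 0, -0.01, 0.42, 0.01, 0, 0, 10, 0, 0, 0.43, 0, -0.01, 0, 10, 0, 0, 0, 0, 0, 0, 10, -0.16, 0, 0, 0, 0, 0, 10, -0.16, 0, 0, 0, 0, 0, 10, -0.16, 0, 0, 0, 0, 0, 10, -0.16, 0, 0, 0, 0, 0, 10, -0.1, 0, 0.02, 0, 0, 0, 10, 0, 0, 0, 0, 0, 0, 10],
)

```text
t: 68.0
tool_pos: [0.4553, -0.308, 0.0067]
tool_rot: [0.73, 3.054, -0.001]
contact_force: [0.2, -0.8, -1.1]
opening: 0.0245
grip_force: 63.6
```

```bash
python3 st.py s8.png
```

```text
hx -0.1048 hy -0.0542 z 0.0067 F tool [-0.6 -0.6  1.1] T [ 0.04 -0.02  0.  ] 0.024522114826164246
```

View pics/s8.png

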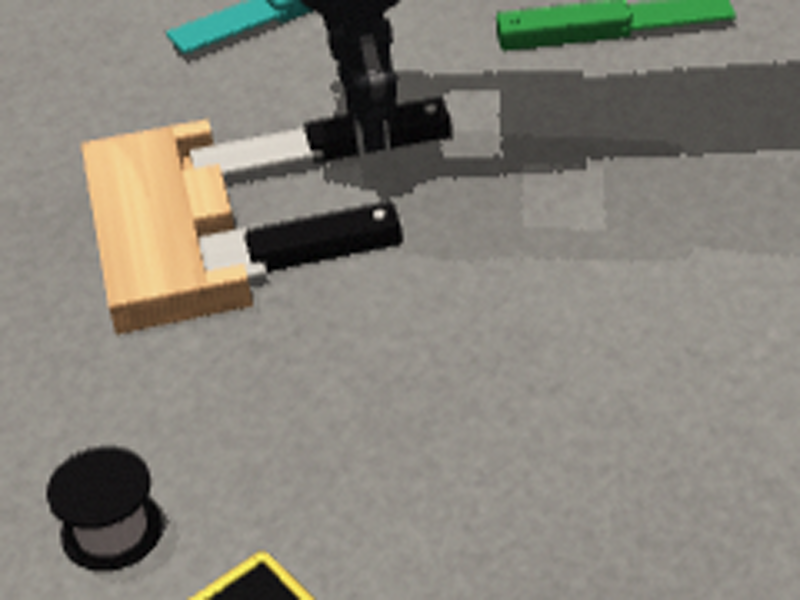

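The narrow blade is entering the narrow slot at (200,158), and the wide one sits home. I push on.

Call:
jog_arm(
  commands=[-0.14, 0, 0, 0, 0, 0, 10, -0.14, 0, 0, 0, 0, 0, 10, -0.14, 0, 0, 0, 0, 0, 10, -0.14, 0, 0, 0, 0, 0, 10, -0.14, 0, 0, 0, 0, 0, 10, -0.14, 0, 0, 0, 0, 0, 10, 0, 0, 0, 0, 0, 0, 10],
)

```text
t: 68.92
tool_pos: [0.5006, -0.3311, 0.0071]
tool_rot: [0.73, 3.053, -0.002]
contact_force: [0.5, -0.0, -1.6]
opening: 0.0244
grip_force: 63.6
```

```bash
python3 st.py s9.png
```

```text
hx -0.0539 hy -0.0541 z 0.0071 F tool [-0.4  0.2  1.6] T [-0.03  0.    0.01] 0.024422570410322423
```

Call:
jog_arm(
  commands=[-0.07, 0, 0.01, 0, 0, 0, 10, -0.07, 0, 0.02, 0, 0, 0, 10, -0.05, 0, 0, 0, 0, 0, 10, -0.04, 0, 0, 0, 0, 0, 10, 0, 0, 0, 0, 0, 0, 10, 0, 0, 0, 0, 0, 0, 10],
)

```text
t: 69.72
tool_pos: [0.5072, -0.3343, 0.0046]
tool_rot: [-0.727, -3.043, -0.005]
contact_force: [-19.3, 8.8, 14.6]
opening: 0.0245
grip_force: 65.7
```

```bash
python3 st.py s9.png
```

```text
hx -0.0466 hy -0.0539 z 0.0046 F tool [ 21.4  -0.9 -14.3] T [ 1.35  2.82 -0.06] 0.02449048568007016
```

Call:
jog_arm(
  commands=[0, 0, 0, 0, 0, 0, 50, 0, 0, 0, 0, 0, 0, 50, 0, 0, 0, 0, 0, 0, 50, 0, 0, -0.3, 0, 0, 0, 50, 0, 0, -0.6, 0, 0, 0, 50, 0, 0, -0.8, 0, 0, 0, 50, 0.5, 0, -0.9, 0, 0, 0, 50, 0.8, 0, -0.6, 0, 0, 0, 50, 0.8, 0, 0, 0, 0, 0, 50, 0, 0, 0, 0, 0, 0, 50],
)

```text
t: 71.03
tool_pos: [0.3979, -0.2785, 0.1981]
tool_rot: [0.731, 3.052, -0.003]
contact_force: [-0.1, 0.1, -0.3]
opening: 0.05
grip_force: 0.0
```

```bash
python3 st.py s10.png; python3 - <<'E'
from h import *
tray()
for c in ["top","scene"]:
    P=cloud(eyes.get_image(c));d=P[...,:2]-HC;hx=d@HX+.0435;hy=d@HY;z=P[...,2]
    for n,y0 in [("wide",.043),("narrow",-.052)]:
        m=(hx<-.001)&(hx>-.14)&(abs(hy-y0)<.03)&(z>.016)&(z<.026)
        if m.sum()>30: print(c,n,m.sum(),"hx",np.percentile(hx[m],[1,99]).round(4),"hy",np.percentile(hy[m],[2,98]).round(4),"z",np.median(z[m]).round(4),np.polyfit(hx[m],z[m],1)[0].round(3))
for n in ["multimeter","solder_spool","parts_bin"]:
    eyes.get_image("scene");P=cloud(eyes.get_image("scene"))
    r=nets.silhouettes("scene",n);print(n,[(round(q["p"],2),np.nanmedian(P[q["mask"]],0).round(3)) for q in r[:1]])
E
```

```text
hx -0.1693 hy -0.0541 z 0.1981 F tool [0.1 0.1 0.3] T [0.   0.01 0.03] 0.049974657199895
cap 327 [0.483 0.283 0.104] [0.495 0.296 0.11 ]
cap 368 [0.45  0.382 0.104] [0.463 0.397 0.11 ]
cap 386 [0.606 0.291 0.104] [0.619 0.304 0.111]
cap 455 [0.559 0.421 0.104] [0.572 0.435 0.111]
top wide 286 hx [-0.1044 -0.0062] hy [0.0305 0.0554] z 0.0197 0.003
scene wide 383 hx [-0.1027 -0.0061] hy [0.0307 0.0583] z 0.0197 -0.003
scene narrow 339 hx [-0.1032 -0.006 ] hy [-0.0644 -0.0376] z 0.0195 0.0
multimeter [(0.33, array([ 0.783, -0.133,  0.041]))]
solder_spool [(0.96, array([ 0.783, -0.133,  0.041]))]
parts_bin [(0.94, array([0.749, 0.204, 0.014]))]
```

View pics/s10.png

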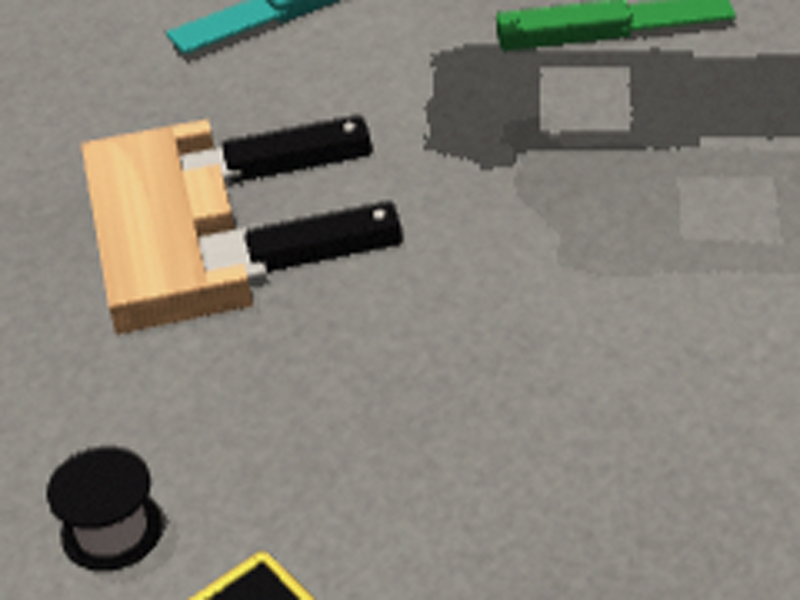

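Both scrapers are home: the handle fronts are 5 to 6 mm from the holder face and both lie flat on the bench. The four bottles stand in the tray and the bystanders are where they were. I hand the job in.

```bash
python3 -c "
from station import job
print(job.finish_job())"
```

```text
the job is handed in; nothing more can be done
None
```

The job is handed in at about 71 s of the 210 s: all four bottles stand upright in the drip tray (one was knocked about 3 cm mid-run but stayed upright inside it), and both scrapers are pushed home in their own slots with handles on the bench. The reel and bin measured unmoved, and the multimeter was never touched.

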